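# Calibrate the label printer after a roll change

### The job

The label printer has just been given a new roll: shut its cover fully. Then take the orange stylus from its rest and, with the stylus tip, press the blue calibration button recessed in the printer's side all the way in and keep it in for a good second. Let it spring back, lay the stylus back in both cradles of its rest, and do not disturb the tape rolls, scissors and marker lying about.

Things in the scene. Friction and masses are not known exactly. Their poses are not given: they have to be found in the camera images.
- printer: Light grey label printer, fixed, 170 mm deep (its x), 130 wide (y), 120 high when shut. Origin: centre of its underside; x from front to rear, y to its left, z up. Its right-hand side (-y face, at y = -65 mm) has a dark grey panel with the recessed blue calibration button in a metal ring. Behind it to the left a tall fixed board (world x = 0.60 m, y over 0.33 m): keep the hand clear of it.
- cover (a joint): Angle of the printer's cover, rad: 0 fully shut, starts between 0.6 and 1.0 (open). It hinges at the printer's rear, its front edge swings up and back. The hinge is stiff: the cover stays where it is left and must be pushed all the way down; under 5 N at its front part does it. Mechanical stops at 0 and 1.45.
- cover_hinge (a point): Point on the hinge line, at the middle of its width, 78 mm above the bench. Axes turn with the cover: x points from the cover's front edge to the hinge, y along the hinge, z out of the cover's outer top face; with the cover shut they are the printer's axes.
- cover_press (a point): Point on the outer top face of the cover, mid-width, 125 mm ahead of the hinge (shell 40 mm high: this face lies 42 mm from the hinge line along the cover's z; ahead of it the cover slopes down to its front edge, 166 mm from the hinge). A good place to push the cover shut with the closed fingertips. It moves with the cover, axes as for cover_hinge.
- cal_button (a joint): Travel of the calibration button, m: 0 out, 0.005 fully in (rigid stop). Spring: about 1 N to start, 3.5 N at full travel; it springs back when let go.
- button_face (a point): Centre of the outer face of the blue button cap (13 mm across), 50 mm above the bench. Axes parallel to the printer's: it is pressed horizontally along +y. The cap lies 10 mm deep in a round hole 16 mm across, with a 3 mm bevel round its mouth, in the printer's -y face; fingers do not fit. The point moves with the button.
- stylus: Stylus 141 mm long, lying level: orange plastic handle 94 x 14 x 11 mm (x, y, z) with black grip ribs, and a round steel shaft 6 mm thick with a round end. Weighs about 50 g. Origin: centre of the handle, on the axis of the whole tool; x points along the tool to the tip, z up. It starts in the rest, with the handle free between the two cradles, to be gripped across its 14 mm width.
- stylus_tip (a point): The end of the stylus shaft, 90 mm ahead of the stylus origin along its x.
- stylus_rest: Grey rest fixed on the bench: base plate 110 x 56 x 6 mm with two cradles at x = +34 and -34 mm (each 12 mm thick, 56 mm clear between them). Each is a notch open at the top, 18 mm wide at its floor, which lies 39.5 mm up, flaring to about 28 mm at its mouth, 54 mm up; the stylus axis lies 45 mm above the bench in it. Origin: centre of its underside; x runs along the cradles' common axis, z up.
- masking_roll: Yellowish masking tape roll lying flat, 98 mm across, 25 mm high; origin at its underside's centre. Bystander.
- shears: Scissors with blue handles lying flat, 199 mm long; origin at the middle of the underside. Bystander.
- brown_roll: Brown tape roll lying flat, 113 mm across, 48 mm high; origin at its underside's centre. Bystander.
- black_marker: Black marker lying flat, about 140 mm long, 18 mm thick; origin at the middle of the underside. Bystander.
There are look-alikes about, which are no part of the job. There is more than one size of the stylus_rest; the job needs the larger.

How it is judged:
By the outcome, as a careful person would: the job done as asked, in the order asked, and still so for the second after the job is handed in, with the robot touching nothing.
It also fails if it takes over 59 s, if anything falls off the work surface, if the arm or the gripper's body presses on something with over 40 N, if the wrist force passes 120 N, or if a joint passes its speed limit or range.

### The arm

A 6-joint arm with a two-finger parallel gripper is mounted at the origin on the work surface; the furniture and walls round the work are solid. World frame = base frame: x ahead of the robot, y to its left, z up, the work surface at z = 0. Lengths are in mm, angles in degrees, forces in N, time in s.
With the tool pointing down it reaches from about 350 to 850 mm from the base axis. Payload 8.1 kg.
Tool frame: the origin (TCP) lies midway between the tips of the shut fingers; the grasp point (between the pads) lies hold_point_z behind it (hold_point_z is the distance from the TCP to the grasp point, in mm); z points along the fingers, x is the direction in which the jaws open and shut, and the axes are right-handed (so a half turn about z gives the same grasp; the last joint's range is limited). The gripper opens to 85 mm and grips with 20 to 120 N. Pads are 22 mm wide; open, the fingers measure 114 mm over their backs; the gripper's body (76 mm by 85 mm) begins 54 mm behind the grasp point. The pads swing forward as they close: fully open they stand 13 mm farther back than shut.
Start: joints at [-77.544, 7.471, 85.268, -0, 87.261, -4.893], TCP at [178.937, -572.701, 231.292] pointing down, gripper open.
Joint ranges: [-169.43, 169.43], [-51.17, 129.36], [1.28, 143.12], [-76.62, 256.62], [0, 156.53], [-152.29, 152.29]. Speed limits (degrees/s): [136.94, 136.94, 159.86, 180, 180, 180].

### API

Orientations are given as [roll, pitch, yaw] about the fixed x, y, z axes, in that order (R = Rz(yaw) Ry(pitch) Rx(roll)).
In Python, from bench import * gives the robot as it stands.
- The arm moves only by the shell command python3 -m pendant 'ROWS' [OPENING] [FORCE]. ROWS is JSON, a list that holds one entry, the list of rows, each a list of 4 numbers: the shift along the tool's x, y, z normalised to -1 to 1, where 1 is 0.02 m, then the turn about the tool's z normalised to -1 to 1, where 1 is 0.08 rad. A call has exactly 10 rows; each row shifts and turns the pose as measured when the row begins, along the tool's axes as they then stand; what a row does not reach is not made up. A row lasts 1/12 s, in which the tool goes at most 41.7 mm and 7.16 degrees, less where a joint would pass 70% of its speed; a pose out of reach is approached as far as the arm can. A call with a number of a shift or a turn outside -1 to 1 is refused whole. A call with a gripper value outside its range is refused whole. OPENING is the gripper's target within -1 to 1 (fully open at 1, half-way at 0, shut at -1), set as the call begins (- or left out, the last holds). The fingers move at their own pace and stop on an object; FORCE is the grip in N (left out, the last holds). Time passes only in rows, so rows that do not move let the fingers close, or fill a call up. It gives the time, the measured TCP pose, the force and the opening at its end, in the units of the state.
- sense(): the state, without advancing time (a new reading comes with each control period).
- snapshot(name): name is "scene" or "side" or "wrist"; returns the picture (400x640x3 uint8, red, green, blue); there is no depth.
- calibration(name): a dict with "mtx" (3x3 intrinsics, pixels), "world_to_cam" (4x4, takes a point from world to camera coordinates); the wrist camera has in their place "hand_eye" (4x4, takes a point from camera to tool coordinates, whose origin is the TCP and whose axes are the tool frame's). Camera axes: x right, y down, z forward; pixel columns grow to the right and rows downward; lengths in mm; the calibration is good to about 2 mm. A picture is of the moment at which its call begins: read the wrist's pose just before it. calibration takes no time and is no camera call.
- hand_in(): hands the job in, once; it reports no verdict.
The state is a dict: "time": time; "joint_pos": joint angles; "qd": joint speeds; "joint_efforts": joint torques, N m; "tool_pos": TCP position; "tcp_rot": TCP orientation; "ft_force": force on the tool from outside, world axes, zero at the start; "wrist_torque": the same for the moment, N m; "finger_gap": finger opening in mm.
Only numpy, scipy, OpenCV 4.12 (cv2) and the standard library are available. Lean on these libraries where they do the work, as an engineer would, in place of code of your own. Each camera call takes 0.05 s, during which the arm holds its last target.

## Working session

There is one attempt and no reset: what is moved stays moved. The work goes in short steps, Python scripts to look and compute and a shell command to move; the robot and the scene stay as the last step left them, time stands still between calls to the robot, and variables do not carry over. Pictures are saved under pics/ and viewed, and the job is handed in when it is done.

```bash
ls; mkdir -p pics; python3 - <<'E'
from bench import *
import cv2
print(sense())
for n in ["scene","side","wrist"]:
    c=calibration(n); print(n,c)
    cv2.imwrite(f"pics/{n}0.png",snapshot(n)[:,:,::-1])
E
```

```text
pics
{'time': 0.0, 'joint_pos': array([-7.75447044e+01,  7.51536544e+00,  8.53282339e+01, -7.71024959e-04,
        8.72625740e+01, -4.89395110e+00]), 'qd': array([0.12078809, 0.01106404, 0.02391504, 0.03988817, 0.06488088,
       0.01474598]), 'joint_efforts': array([ 1.13638635e-03, -5.69399250e+01, -5.00548482e+01, -1.18081466e-04,
        1.47816871e-02,  4.76972582e-05]), 'tool_pos': array([ 178.80634962, -572.16351895,  230.25177809]), 'tcp_rot': array([-1.79991709e+02,  1.05851975e-01, -7.26507081e+01]), 'ft_force': array([ 0.08505839, -0.40314044, -0.43930006]), 'wrist_torque': array([0.02196697, 0.0006422 , 0.03804696]), 'finger_gap': 85.4561794783777}
scene {'mtx': array([[420.74922437,   0.        , 321.32691698],
       [  0.        , 420.74922437, 196.85892926],
       [  0.        ,   0.        ,   1.        ]]), 'world_to_cam': array([[ 6.97564089e-01, -7.16124839e-01, -2.38653875e-02,
        -2.83673979e+02],
       [-3.95388514e-01, -3.56936339e-01, -8.46324035e-01,
         2.77221671e+02],
       [ 5.97555239e-01,  5.99801355e-01, -5.32133508e-01,
         7.555909
[... 444 characters left out ...]
+02],
       [ 3.81486809e-01,  7.73476636e-01, -5.06163716e-01,
         1.15414861e+03],
       [ 0.00000000e+00,  0.00000000e+00,  0.00000000e+00,
         1.00000000e+00]])}
wrist {'mtx': array([[314.53009605,   0.        , 318.0270969 ],
       [  0.        , 314.53009605, 194.02857547],
       [  0.        ,   0.        ,   1.        ]]), 'hand_eye': array([[ 9.99999873e-01, -4.27533574e-04,  2.66136114e-04,
         4.11283543e-01],
       [ 3.28766493e-04,  9.54539311e-01,  2.98084881e-01,
        -7.68240979e+01],
       [-3.81478677e-04, -2.98084755e-01,  9.54539330e-01,
        -1.43545794e+02],
       [ 0.00000000e+00,  0.00000000e+00,  0.00000000e+00,
         1.00000000e+00]])}
```

View pics/scene0.png

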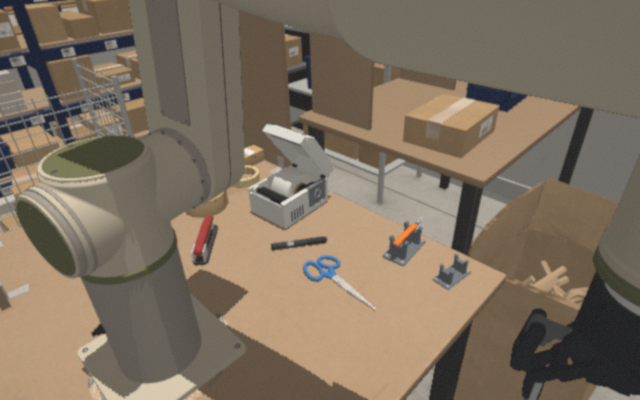

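View pics/side0.png

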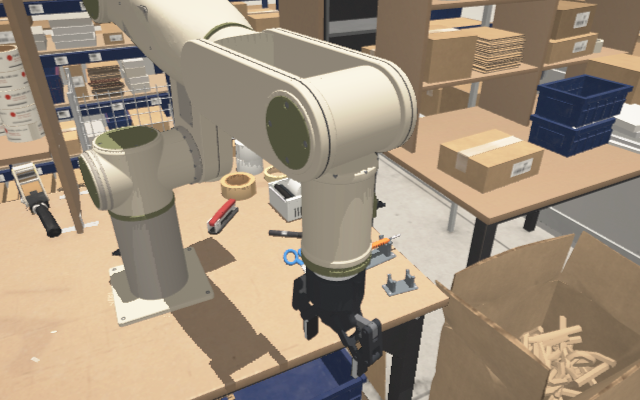

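View pics/wrist0.png

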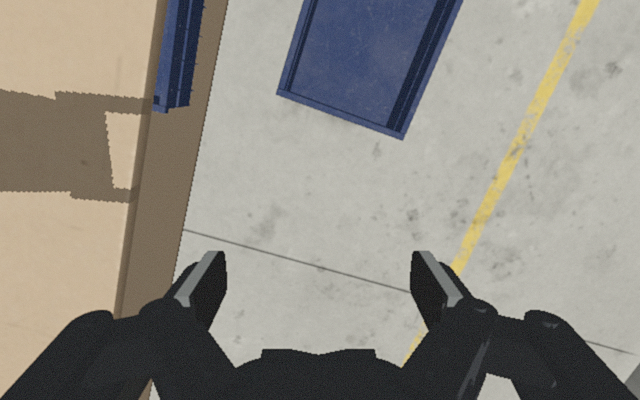

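```bash
python3 - <<'E'
import bench; print([k for k in dir(bench) if k[0]!='_'])
print(getattr(bench,'hold_point_z',None))
import cv2
a=cv2.imread("pics/scene0.png")
cv2.imwrite("pics/s0a.png",cv2.resize(a[110:240,230:360],(780,780),interpolation=cv2.INTER_CUBIC)[:600])
cv2.imwrite("pics/s0b.png",cv2.resize(a[200:300,360:490],(780,600),interpolation=cv2.INTER_CUBIC))
E
```

```text
['PlanningError', 'calibration', 'hand_in', 'hold_point_z', 'sense', 'snapshot']
18.700000000000003
```

View pics/s0a.png

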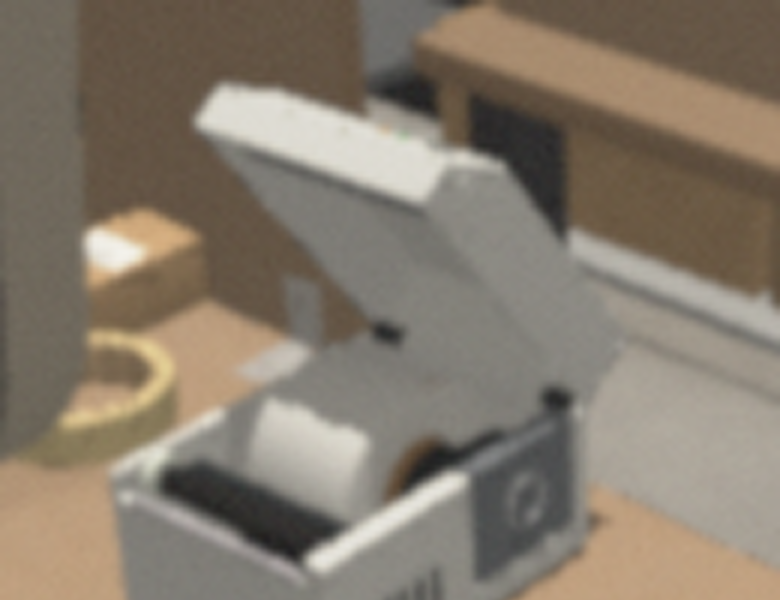

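View pics/s0b.png

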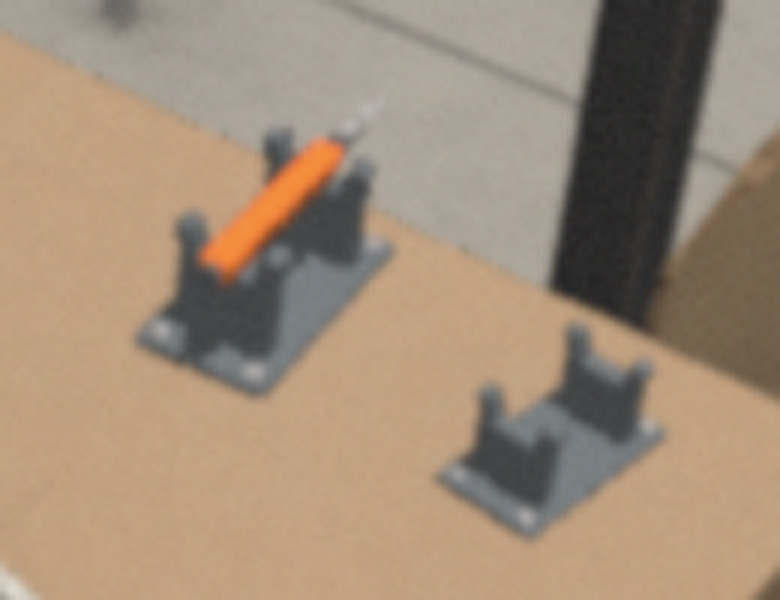

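```bash
cat > h.py <<'E'
from bench import *
import numpy as np, cv2
from scipy.spatial.transform import Rotation as R
def proj(n,P,st=None):
    c=calibration(n); P=np.atleast_2d(P).astype(float)
    if n=="wrist":
        T=np.eye(4);T[:3,:3]=R.from_euler('xyz',st['tcp_rot'],degrees=True).as_matrix();T[:3,3]=st['tool_pos']
        W=np.linalg.inv(T@c['hand_eye'])
    else: W=c['world_to_cam']
    q=P@W[:3,:3].T+W[:3,3]; q=q@c['mtx'].T
    return q[:,:2]/q[:,2:]
def ray(n,uv,z,st=None):
    c=calibration(n)
    if n=="wrist":
        T=np.eye(4);T[:3,:3]=R.from_euler('xyz',st['tcp_rot'],degrees=True).as_matrix();T[:3,3]=st['tool_pos']
        C=T@c['hand_eye']
    else: C=np.linalg.inv(c['world_to_cam'])
    d=C[:3,:3]@np.linalg.solve(c['mtx'],[uv[0],uv[1],1]); o=C[:3,3]
    return o+d*(z-o[2])/d[2]
E
python3 - <<'E'
from h import *
z=lambda u,v:(360+u/6,200+v/6)
for p in [(137,335),(263,390),(393,243)]: print('rest',ray('scene',z(*p),6))
print('tip',ray('scene',z(378,105),45))
for p in [(202,258),(230,283),(325,143),(347,153)]: print('handle',ray('scene',z(*p),50.5))
y=lambda u,v:(230+u/6,110+v/6)
print('btn',ray('scene',y(525,498),50)); print('rr bottom',ray('scene',y(580,548),0))
a=cv2.imread("pics/scene0.png")
cv2.imwrite("pics/s0c.png",cv2.resize(a[150:250,180:310],(780,600),interpolation=cv2.INTER_CUBIC))
E
```

```text
rest [ 470.23848728 -132.94264766    6.        ]
rest [ 476.60531888 -185.59978762    6.        ]
rest [ 583.0234634  -173.09635053    6.        ]
tip [ 609.80162155 -144.27075278   45.        ]
handle [ 476.93218378 -154.38116774   50.5       ]
handle [ 471.98560824 -170.27402236   50.5       ]
handle [ 567.09703549 -147.15849721   50.5       ]
handle [ 567.23640801 -157.06398031   50.5       ]
btn [514.11157992 117.04910864  50.        ]
rr bottom [556.60644686 125.43834547   0.        ]
```

View pics/s0c.png

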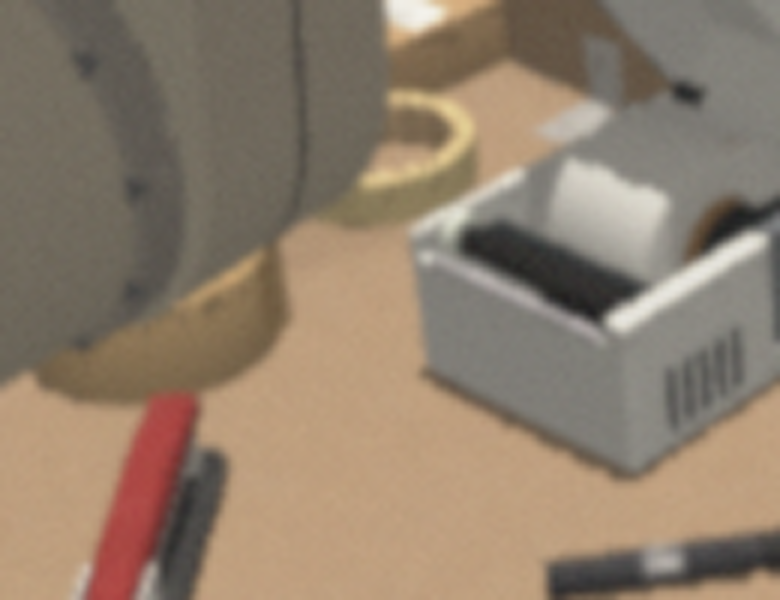

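```bash
python3 - <<'E'
from h import *
from scipy.optimize import least_squares
# printer pts local -> px
hx=85 # hinge x guess unknown
obs=[((-85,65,0),(250.8,211.7)),((-85,-65,0),(285.3,228.8)),((85,-65,0),(326.7,201.3))]
def T(p,L):
    a=p[2];L=np.array(L,float);return np.c_[p[0]+L[:,0]*np.cos(a)-L[:,1]*np.sin(a),p[1]+L[:,0]*np.sin(a)+L[:,1]*np.cos(a),L[:,2]]
L=[o[0] for o in obs];U=np.array([o[1] for o in obs])
r=least_squares(lambda p:(proj('scene',T(p,L))-U).ravel(),[480,170,0])
print(r.x[:2],np.degrees(r.x[2]),r.fun)
# button local via plane y=-65+10
p=r.x; print('rest')
Lr=[(-55,28,6),(-55,-28,6),(55,-28,6)];Ur=np.array([(382.8,255.8),(403.8,265),(425.5,240.5)])
q=least_squares(lambda p:(proj('scene',T(p,Lr))-Ur).ravel(),[526,-153,0.1])
print(q.x[:2],np.degrees(q.x[2]),q.fun)
b=lambda bx:proj('scene',T(p,[(bx,-65,50)]))
for bx in (30,40,50,60):print(bx,b(bx))
print('origin stylus px',proj('side',T(q.x,[(0,0,50)])))
s=sense()
# cover: hinge x local h, z 78; front edge at -166 from hinge. 
E
```

```text
[471.72978818 184.72105142] 4.6606850989374475 [-0.68734672 -0.04946166 -0.15632048  0.5833825   0.874608   -0.89250204]
rest
[ 527.17285741 -152.09130191] 7.357487618272482 [-0.84855466 -0.02024295  0.42402196  0.35763244  0.42695513 -0.48910261]
30 [[314.13292861 193.35626639]]
40 [[316.58568441 191.77535607]]
50 [[319.0101737  190.21266477]]
60 [[321.40688231 188.66787935]]
origin stylus px [[374.48199121 242.71807691]]
```

```bash
python3 - <<'E'
from h import *
a=np.radians(4.66);c0=np.array([471.7,184.7])
def W(L): 
    x,y,z=L; return [c0[0]+x*np.cos(a)-y*np.sin(a),c0[1]+x*np.sin(a)+y*np.cos(a),z]
def cov(x,y,z,th,hx=81): return W((hx+x*np.cos(th)+z*np.sin(th),y,78-x*np.sin(th)+z*np.cos(th)))
for th in (0.6,0.7,0.8,0.9,1.0):
    print(th,[proj('scene',cov(-166,s*64,2,th)).round(1) for s in (1,-1)], 'press',np.round(cov(-125,0,42,th)))
print(np.round(cov(-125,0,42,0)))
E
```

```text
0.6 [array([[251.5, 149.3]]), array([[288.6, 163.5]])] press [473. 185. 183.]
0.7 [array([[253.9, 143.1]]), array([[291.2, 157. ]])] press [484. 186. 191.]
0.8 [array([[256.8, 137.2]]), array([[294.2, 150.6]])] press [496. 187. 197.]
0.9 [array([[260. , 131.6]]), array([[297.6, 144.5]])] press [508. 188. 202.]
1.0 [array([[263.6, 126.3]]), array([[301.3, 138.9]])] press [520. 189. 206.]
[428. 181. 120.]
```

```bash
python3 -m pendant '[[[-0.6,-1,-0.1,0],[-0.6,-1,-0.1,0],[-0.6,-1,-0.1,0],[-0.6,-1,-0.1,0],[-0.6,-1,-0.1,0],[-0.6,-1,-0.1,0],[-0.6,-1,-0.1,0],[-0.6,-1,-0.1,0],[-0.6,-1,-0.1,0],[-0.6,-1,-0.1,0]]]' -1 40
```

```text
time: 0.98
tool_pos: [335.5, -391.7, 246.2]
tcp_rot: [179.9, 0.5, -73.1]
ft_force: [0.2, -0.6, -0.2]
finger_gap: -0.3
```

```bash
python3 -m pendant '[[[-0.6,-1,-0.1,0],[-0.6,-1,-0.1,0],[-0.6,-1,-0.1,0],[-0.6,-1,-0.1,0],[-0.6,-1,-0.1,0],[-0.6,-1,-0.1,0.4],[-0.6,-1,-0.1,0.4],[-0.6,-1,-0.1,0.4],[-0.5,-1,-0.1,0.4],[-0.5,-1,-0.1,0.4]]]'
python3 - <<'E'
from h import *
s=sense();print(s['time'],s['tool_pos'],s['tcp_rot'])
cv2.imwrite("pics/w1.png",snapshot("wrist")[:,:,::-1])
np.save('w1.npy',np.r_[s['tool_pos'],s['tcp_rot']])
E
```

```text
time: 1.82
tool_pos: [503.5, -216.7, 265.1]
tcp_rot: [179.6, 0.7, -82.6]
ft_force: [-0.1, -0.2, -0.2]
finger_gap: 0.3
1.8167 [ 503.50176172 -216.65237241  265.14911245] [179.61929523   0.71377225 -82.59031853]
```

View pics/w1.png

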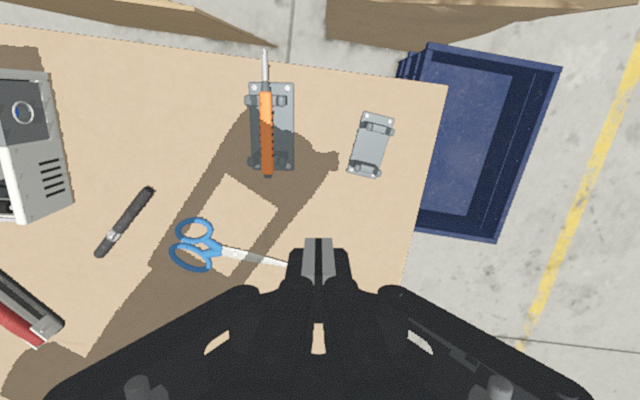

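```bash
python3 - <<'E'
import cv2
a=cv2.imread("pics/w1.png")
cv2.imwrite("pics/w1a.png",cv2.resize(a[40:190,220:400],(720,600),interpolation=cv2.INTER_CUBIC))
cv2.imwrite("pics/w1b.png",cv2.resize(a[60:230,0:90],(318,600),interpolation=cv2.INTER_CUBIC))
E
```

```text
(no output)
```

View pics/w1a.png

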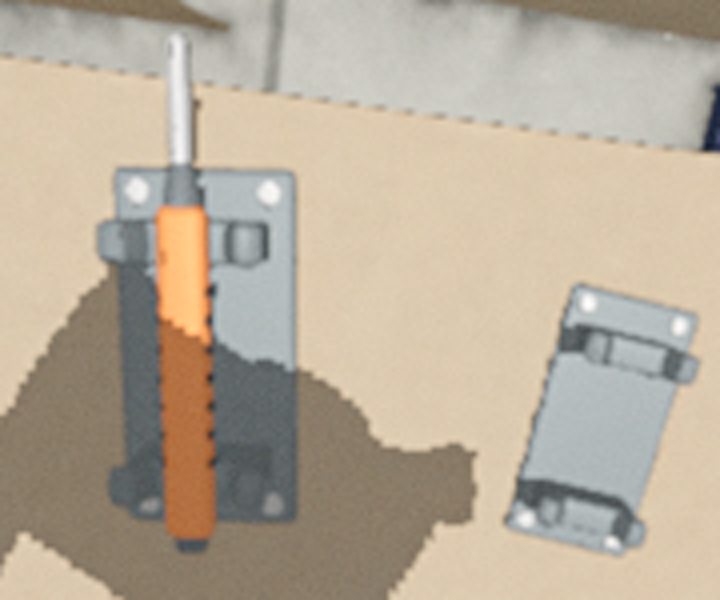

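View pics/w1b.png

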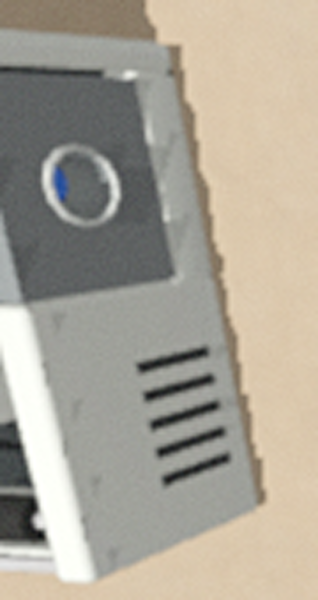

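```bash
cat >> h.py <<'E'
def ld(f):
    v=np.load(f);return {'tool_pos':v[:3],'tcp_rot':v[3:]}
def T(p,L):
    a=p[2];L=np.atleast_2d(np.array(L,float));return np.c_[p[0]+L[:,0]*np.cos(a)-L[:,1]*np.sin(a),p[1]+L[:,0]*np.sin(a)+L[:,1]*np.cos(a),L[:,2]]
E
python3 - <<'E'
from h import *
from scipy.optimize import least_squares
s=ld('w1.npy')
z=lambda u,v:(220+u/4,40+v/4)
def fit(L,U,p0):
    U=np.array(U);r=least_squares(lambda p:(proj('wrist',T(p,L),s)-U).ravel(),p0)
    print(r.x[:2].round(1),np.degrees(r.x[2]).round(2),r.fun.round(2));return r.x
print('rest');fit([(55,28,6),(55,-28,6),(-55,-28,6),(-55,28,6)],[z(117,170),z(295,172),z(296,520),z(127,517)],[527,-152,.1])
print('stylus');fit([(90,0,45),(47,7,50.5),(47,-7,50.5),(-47,7,50.5),(-47,-7,50.5)],[z(178,35),z(158,207),z(206,208),z(166,538),z(214,540)],[527,-152,.1])
y=lambda u,v:(u/3.529,60+v/3.529)
print('ring',y(81,185)); 
print('corner',ray('wrist',y(262,500),0,s),ray('wrist',y(81,185),50,s))
print('printer joint fit: bx free')
def res(p):
    r=[]
    P=T(p[:3],[(-85,-65,0),(p[3],-65,50)]);r+=list((proj('wrist',P,s)-np.array([y(262,500),y(81,185)])).ravel())
    P=T(p[:3],[(-85,65,0),(-85,-65,0),(85,-65,0),(p[3],-65,50)]);r+=list((proj('scene',P)-np.array([(250.8,211.7),(285.3,228.8),(326.7,201.3),(317.5,193)])).ravel())
    return r
r=least_squares(res,[472,185,.08,40]);print(r.x,np.degrees(r.x[2]),np.round(r.fun,2))
print('button mouth',T(r.x[:3],[(r.x[3],-65,50)]))
for n,p in dict(marker1=(150,190),marker2=(100,255),shearT=(287,262),shearH=(190,220),shearH2=(175,250),small=(370,145)).items(): print(n,ray('wrist',p,10,s).round())
E
```

```text
rest
[ 531.7 -151.9] 5.93 [-1.05 -1.25  0.79 -0.51  0.31  1.28 -0.03  0.85]
stylus
[ 528.6 -152.4] 6.15 [ 0.41 -0.14 -0.74 -0.59  0.17 -0.54  0.12  0.86  0.03  0.65]
ring (22.952677812411448, 112.42278265797677)
corner [395.11528648 113.19604801   0.        ] [518.09017073 119.75568055  50.        ]
printer joint fit: bx free
[4.74269906e+02 1.83166284e+02 6.28020084e-02 3.93243126e+01] 3.5982900249148164 [ 0.29  1.1  -0.85  0.33  0.37 -0.63  0.23  0.38  2.08 -0.68 -0.07 -1.01]
button mouth [[517.59614231 120.76244722  50.        ]]
marker1 [430.   2.  10.]
marker2 [322.  77.  10.]
shearT [ 347. -189.   10.]
shearH [394. -51.  10.]
shearH2 [345. -30.  10.]
small [ 527. -277.   10.]
```

```bash
python3 -m pendant '[[[-1,-0.18,0,0],[-1,-0.18,0,0],[-1,-0.18,0,0],[-1,-0.18,0,0],[-1,-0.18,0,0],[-1,-0.18,0,0],[-1,-0.18,0,0],[-1,-0.18,0,0],[-1,-0.18,0,0],[-1,-0.18,0,0]]]'
python3 - <<'E'
from h import *
s=sense();print(s['time'],s['tool_pos'],s['tcp_rot'])
cv2.imwrite("pics/w2.png",snapshot("wrist")[:,:,::-1])
np.save('w2.npy',np.r_[s['tool_pos'],s['tcp_rot']])
E
```

```text
time: 2.7
tool_pos: [515.0, -4.2, 263.9]
tcp_rot: [179.4, 0.9, -82.6]
ft_force: [0.1, -0.1, 0.7]
finger_gap: 0.1
2.7 [514.96481685  -4.20307641 263.94383216] [179.38862832   0.88167152 -82.64452843]
```

View pics/w2.png

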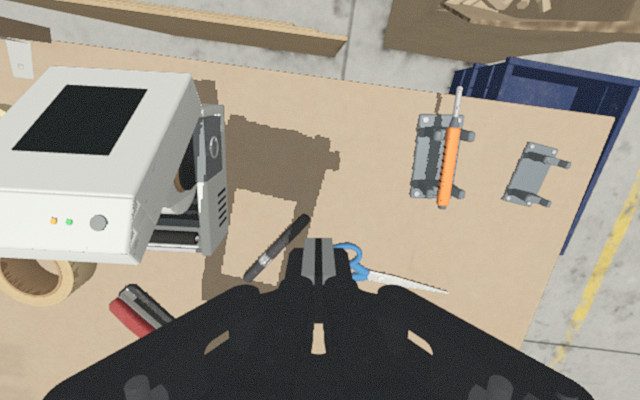

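```bash
python3 - <<'E'
from h import *
s=ld('w2.npy')
p=[474.3,183.2,np.radians(3.8)]
def cov(x,y,z,th,hx=81): return T(p,[(hx+x*np.cos(th)+z*np.sin(th),y,78-x*np.sin(th)+z*np.cos(th))])[0]
a=cv2.imread('pics/w2.png')
print(proj('wrist',T(p,[(-85,-65,0),(85,-65,0),(-85,-65,78),(39.3,-65,50)]),s).round())
for th in (0.75,.85,0.95):
  print(th,[proj('wrist',cov(*q,th),s)[0].round() for q in [(-166,-65,2),(-130,-65,42),(0,-65,42),(-166,65,2)]])
cv2.imwrite("pics/w2a.png",cv2.resize(a[50:280,0:250],(652,600),interpolation=cv2.INTER_CUBIC))
E
```

```text
[[228. 228.]
 [224. 104.]
 [209. 256.]
 [212. 147.]]
0.75 [array([156., 276.]), array([145., 215.]), array([187.,  80.]), array([ -9., 266.])]
0.85 [array([147., 270.]), array([139., 202.]), array([188.,  76.]), array([-29., 259.])]
0.95 [array([137., 262.]), array([133., 186.]), array([189.,  73.]), array([-50., 250.])]
```

View pics/w2a.png

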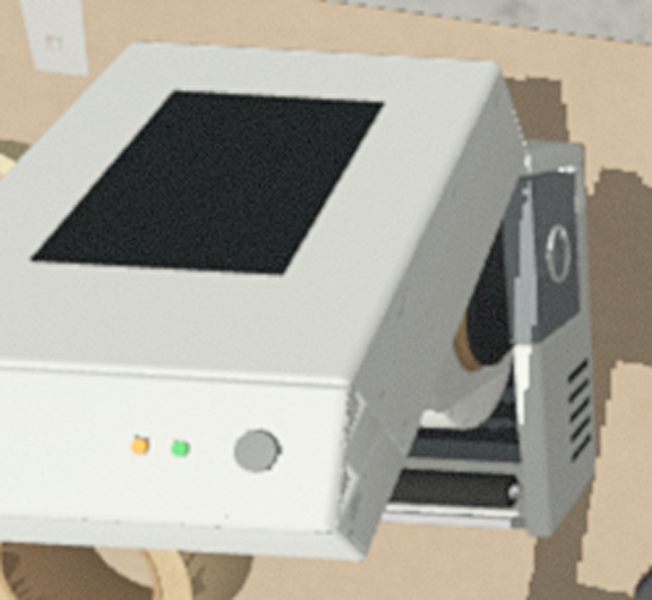

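```bash
python3 - <<'E'
from h import *
s=sense();print(s['tool_pos'],s['tcp_rot'])
p=[474.3,183.2,np.radians(3.8)]
def cov(x,y,z,th,hx=81): return T(p,[(hx+x*np.cos(th)+z*np.sin(th),y,78-x*np.sin(th)+z*np.cos(th))])[0]
Rm=R.from_euler('xyz',s['tcp_rot'],degrees=True).as_matrix()
prev=s['tool_pos']
for th in (.93,.9,.8,.7,.6,.5,.4,.3,.2,.1,0,-0.03):
    P=cov(-120,0,42+(25 if th==.93 else 0),th)+np.array([8*np.sin(th),0,0]); print(th,P.round(1),'tool units',(Rm.T@(P-prev)/20).round(2)); prev=P
E
```

```text
[515.00199678  -0.83787247 263.99493953] [179.41298524   1.01284031 -82.54348164]
0.93 [543.5 187.4 214.2] tool units [-9.1  -2.66  2.62]
0.9 [519.8 185.8 198.1] tool units [-0.06  1.18  0.82]
0.8 [507.5 185.  193.3] tool units [-0.04  0.61  0.25]
0.7 [495.7 184.3 187.4] tool units [-0.03  0.59  0.3 ]
0.6 [484.5 183.6 180.4] tool units [-0.03  0.56  0.36]
0.5 [474.  182.9 172.4] tool units [-0.03  0.52  0.41]
0.4 [464.3 182.3 163.4] tool units [-0.03  0.48  0.45]
0.3 [455.5 181.8 153.6] tool units [-0.02  0.43  0.5 ]
0.2 [447.7 181.3 143. ] tool units [-0.02  0.38  0.53]
0.1 [441.  180.9 131.8] tool units [-0.01  0.33  0.57]
0 [435.4 180.6 120. ] tool units [-0.01  0.27  0.59]
-0.03 [433.9 180.5 116.4] tool units [-0.    0.07  0.18]
```

```bash
python3 -m pendant '[[[-1,-0.3,0,0],[-1,-0.3,0,0],[-1,-0.3,0,0],[-1,-0.3,0,0],[-1,-0.3,0.2,0],[-1,-0.3,0.4,0],[-1,-0.3,0.5,0],[-1,-0.3,0.5,0],[-1,-0.2,0.5,0],[0,0,0.4,0]]]'
python3 - <<'E'
from h import *
s=sense();print(s['time'],s['tool_pos'],s['tcp_rot'])
cv2.imwrite("pics/w3.png",snapshot("scene")[:,:,::-1][90:240,200:380].repeat(4,0).repeat(4,1))
s=sense();print(s['time'],s['tool_pos'],s['tcp_rot'])
E
```

```text
time: 3.58
tool_pos: [542.7, 193.2, 214.7]
tcp_rot: [179.5, 1.0, -82.4]
ft_force: [1.0, -0.8, 0.2]
finger_gap: 0.1
3.5833 [542.67866228 193.15043603 214.68313589] [179.45910579   1.00633928 -82.39458467]
3.6333 [541.84185088 191.42057562 212.61292398] [179.29147757   0.92651219 -82.39695   ]
```

View pics/w3.png

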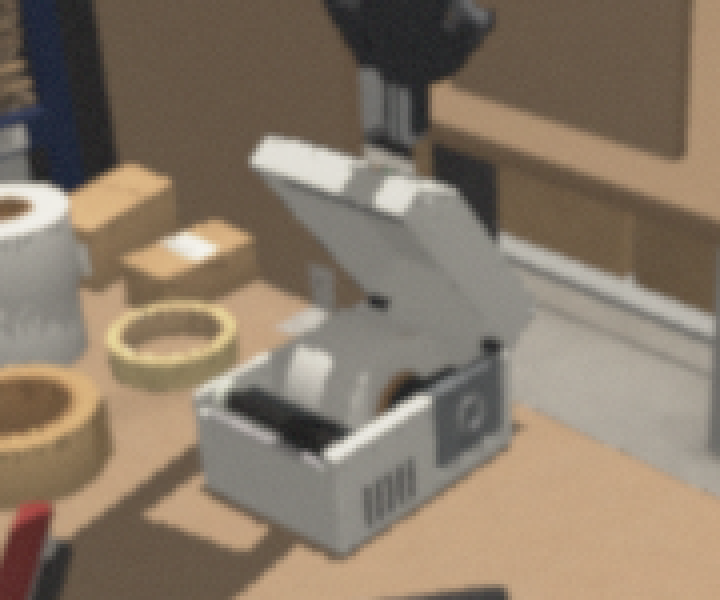

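```bash
python3 -m pendant '[[[0.05,0.6,0.4,0],[0.05,0.6,0.4,0],[0,0.4,0.15,0],[0,0.4,0.15,0],[0,0.4,0.2,0],[0,0.4,0.2,0],[0,0.4,0.25,0],[0,0.4,0.25,0],[0,0.35,0.3,0],[0,0.35,0.3,0]]]'
```

```text
time: 4.47
tool_pos: [457.4, 169.4, 162.8]
tcp_rot: [179.8, 0.8, -82.6]
ft_force: [0.9, 1.2, 1.0]
finger_gap: -0.3
```

```bash
python3 - <<'E'
from h import *
cv2.imwrite("pics/w4.png",snapshot("scene")[:,:,::-1][90:240,200:380].repeat(4,0).repeat(4,1))
s=sense();print(s['time'],s['tool_pos'],s['tcp_rot'],s['ft_force'])
E
```

```text
4.5167 [455.76248491 169.07302053 161.31948566] [179.63892148   0.78112125 -82.56255661] [ 0.91380417 -0.31332717 -1.03156566]
```

View pics/w4.png

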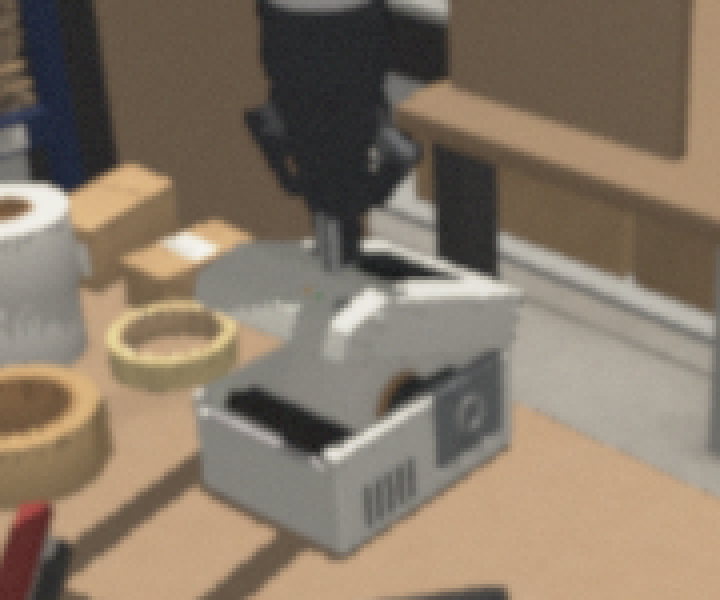

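```bash
python3 -m pendant '[[[-0.08,0.15,0.22,0],[-0.08,0.15,0.22,0],[-0.08,0.15,0.22,0],[-0.08,0.15,0.22,0],[-0.08,0.15,0.22,0],[-0.08,0.12,0.22,0],[0,0.1,0.22,0],[0,0.1,0.2,0],[0,0,0.15,0],[0,0,0.15,0]]]'
```

```text
time: 5.35
tool_pos: [432.4, 174.8, 120.1]
tcp_rot: [179.8, 0.7, -82.6]
ft_force: [-20.0, -7.8, 48.7]
finger_gap: -0.3
```

```bash
python3 -m pendant '[[[0,0,-0.3,0],[0,0,-0.8,0],[0,0,-1,0],[0.5,-0.1,-0.8,0],[1,-0.2,-0.3,0],[1,-0.2,0,0],[1,-0.2,0,0],[1,-0.2,0,0],[1,-0.2,0,0],[1,-0.2,0,0]]]' 0.1 40
python3 - <<'E'
from h import *
s=sense();print(s['time'],s['tool_pos'],s['tcp_rot'])
cv2.imwrite("pics/w5.png",snapshot("wrist")[:,:,::-1])
np.save('w5.npy',np.r_[s['tool_pos'],s['tcp_rot']])
cv2.imwrite("pics/s5.png",snapshot("scene")[:,:,::-1][90:240,200:380].repeat(4,0).repeat(4,1))
E
```

```text
time: 6.18
tool_pos: [476.1, 47.8, 184.2]
tcp_rot: [179.8, 0.8, -82.2]
ft_force: [0.1, 0.2, 0.2]
finger_gap: 46.7
6.1833 [476.14068522  47.79626033 184.22945527] [179.75838804   0.8209189  -82.18366823]
```

View pics/w5.png

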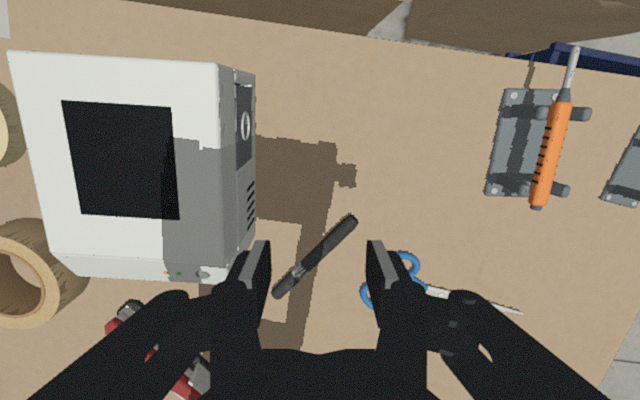

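View pics/s5.png

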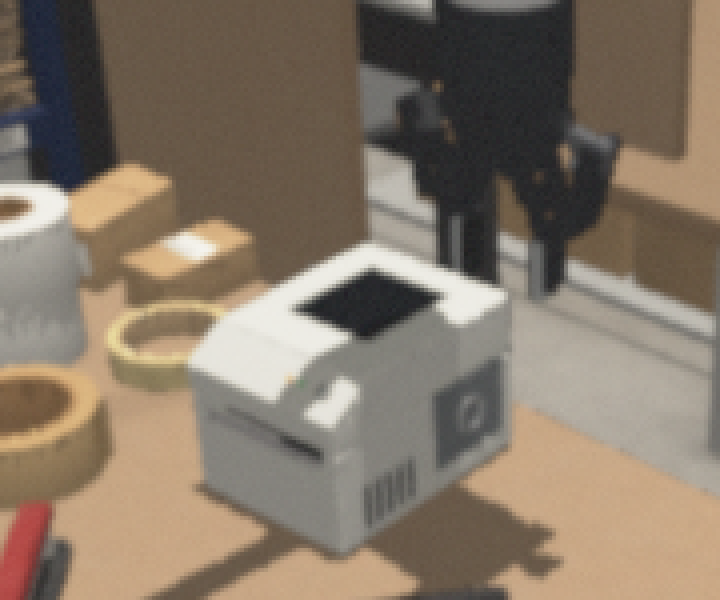

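```bash
python3 - <<'E'
import cv2
a=cv2.imread("pics/w5.png")
cv2.imwrite("pics/w5a.png",cv2.resize(a[50:290,170:290],(300,600),interpolation=cv2.INTER_CUBIC))
cv2.imwrite("pics/w5b.png",cv2.resize(a[30:220,470:610],(442,600),interpolation=cv2.INTER_CUBIC))
E
```

```text
(no output)
```

View pics/w5a.png

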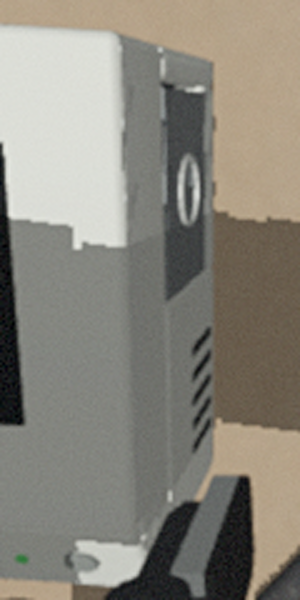

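View pics/w5b.png

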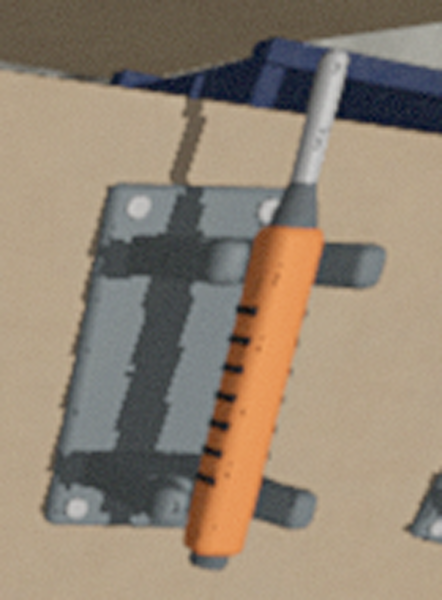

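```bash
python3 - <<'E'
from h import *
from scipy.optimize import least_squares
s1,s2,s5=ld('w1.npy'),ld('w2.npy'),ld('w5.npy')
z1=lambda u,v:(220+u/4,40+v/4); z5=lambda u,v:(470+u/3.158,30+v/3.158)
y1=lambda u,v:(u/3.529,60+v/3.529); y5=lambda u,v:(170+u/2.5,50+v/2.5); y2=lambda u,v:(u/2.608,50+v/2.608)
H=[(90,0,45),(47,7,50.5),(47,-7,50.5),(-47,7,50.5),(-47,-7,50.5)]
U1=[z1(178,35),z1(158,207),z1(206,208),z1(166,538),z1(214,540)]
U5=[z5(336,55),z5(255,228),z5(322,230),z5(188,545),z5(243,552)]
f=lambda p,s,U:(proj('wrist',T(p,H),s)-np.array(U)).ravel()
for nm,g in (('w5',lambda p:f(p,s5,U5)),('both',lambda p:np.r_[f(p,s1,U1),f(p,s5,U5)])):
    r=least_squares(g,[527,-152,.1]);print('stylus',nm,r.x[:2].round(1),np.degrees(r.x[2]).round(2),r.fun.round(1))
rr=least_squares(lambda p:np.r_[(proj('wrist',T(p,[(55,28,6),(55,-28,6),(-55,-28,6),(-55,28,6)]),s1)-np.array([z1(117,170),z1(295,172),z1(296,520),z1(127,517)])).ravel(),(proj('wrist',T(p,[(55,28,6),(-55,28,6)]),s5)-np.array([z5(110,185),z5(45,520)])).ravel()],[527,-152,.1]);print('rest',rr.x[:2],np.degrees(rr.x[2]),rr.fun.round(1))
def res(p,wr=True):
    r=[]
    def add(n,s,L,U): r.extend((proj(n,T(p[:3],L),s)-np.array(U)).ravel())
    b=(p[3],-65,50)
    add('wrist',s1,[(-85,-65,0),b],[y1(262,500),y1(81,185)])
    add('wrist',s2,[b],[y2(558,253)])
    add('wrist',s5,[b,(85,-65,0),(-85,-65,0)],[y5(189,188),y5(214,63),y5(213,466)])
    return r
r=least_squares(res,[472,185,.08,40]);print(r.x,np.degrees(r.x[2]),np.round(r.fun,1))
print('button mouth',T(r.x[:3],[(r.x[3],-65,50)]))
E
```

```text
stylus w5 [ 528.7 -149.7] 6.24 [-3.4 -1.8  4.8 -1.5  0.4 -1.6  0.1  4.  -2.1  2.2]
stylus both [ 528.5 -150.7] 6.22 [-1.2 -0.2 -2.3 -0.7 -1.4 -0.7 -1.2  0.8 -1.3  0.6 -2.2 -1.4  6.  -1.
  1.6 -1.2  1.2  4.3 -1.1  2.6]
rest [ 531.63184347 -151.37367992] 6.183838285576747 [-1.7 -1.2  0.1 -0.7  0.1  1.2 -0.3  0.9  1.2 -1.   0.2  1.7]
[4.72968092e+02 1.81871825e+02 6.29388483e-02 4.13905178e+01] 3.606130374913449 [ 1.3  2.1  0.1 -0.2 -0.5 -0.4 -1.1  0.5  1.1  0.3 -0.6 -2.4]
button mouth [[518.36498175 119.60387625  50.        ]]
```

```bash
cat >> h.py <<'E'
def go(tx,ty,tz,yaw=None):
    s=sense();Rm=R.from_euler('xyz',s['tcp_rot'],degrees=True).as_matrix()
    print(s['time'],'at',s['tool_pos'].round(1),s['tcp_rot'].round(2),'F',s['ft_force'].round(1),'gap',round(s['finger_gap'],1))
    print('units',(Rm.T@(np.array([tx,ty,tz])-s['tool_pos'])/20).round(2), 'turn',None if yaw is None else round(-np.radians(yaw-s['tcp_rot'][2])/.08,2))
E
python3 -c "
from h import *
go(529,-151.5,100,-83.8)"
```

```text
6.2833 at [476.5  46.4 184.1] [179.74   0.76 -82.34] F [ 0.3  0.1 -0.9] gap 47.0
units [10.21 -1.3   4.06] turn 0.32
```

```bash
python3 -m pendant '[[[1,-0.13,0.2,0],[1,-0.13,0.4,0],[1,-0.13,0.5,0],[1,-0.13,0.5,0],[1,-0.13,0.5,0],[1,-0.13,0.5,0.1],[1,-0.13,0.5,0.1],[1,-0.13,0.4,0.1],[1,-0.13,0.2,0],[1,-0.13,0.2,0]]]'
python3 - <<'E'
from h import *
s=sense()
cv2.imwrite("pics/w6.png",snapshot("wrist")[:,:,::-1])
np.save('w6.npy',np.r_[s['tool_pos'],s['tcp_rot']])
go(529,-151.5,26.3,-83.8)
E
```

```text
time: 7.12
tool_pos: [529.1, -146.7, 97.8]
tcp_rot: [179.8, 1.1, -83.5]
ft_force: [0.4, -0.3, 0.2]
finger_gap: 47.1
7.1667 at [ 529.1 -149.8   96.9] [179.76   1.04 -83.58] F [-2.  -1.7  0.1] gap 47.0
units [ 0.15 -0.    3.53] turn 0.05
```

View pics/w6.png

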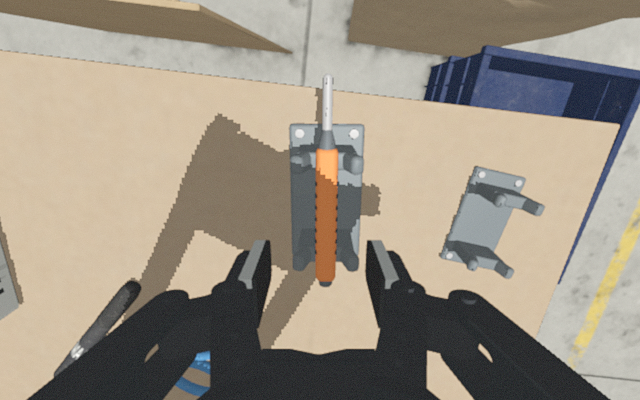

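```bash
python3 - <<'E'
from h import *
from scipy.optimize import least_squares
s=ld('w6.npy')
H=[(90,0,45),(47,7,50.5),(47,-7,50.5),(-47,7,50.5),(-47,-7,50.5)]
U=[(328,77),(316,150),(338,150),(315,281),(336,282)]
r=least_squares(lambda p:(proj('wrist',T(p,H),s)-np.array(U)).ravel(),[527,-152,.1]);print(r.x[:2],np.degrees(r.x[2]),r.fun.round(1))
L=[(55,28,6),(55,-28,6)];U2=[(290,124),(364,124)];
print(proj('wrist',T([531,-151.5,np.radians(6.2)],L+[(-55,28,6),(34,0,39.5)]),s))
E
```

```text
[ 528.11137064 -151.59519993] 6.261820452922815 [-0.1 -2.3 -0.4 -0.5  0.6 -0.3  0.4  2.6 -0.5  1.9]
[[289.00265398 124.4491268 ]
 [365.46954006 124.95284697]
 [292.02958403 258.11314809]
 [327.14786083 162.2882512 ]]
```

```bash
python3 -m pendant '[[[0.05,0,0.4,0.05],[0.05,0,0.5,0],[0.05,0,0.5,0],[0,0,0.5,0],[0,0,0.5,0],[0,0,0.4,0],[0,0,0.3,0],[0,0,0.2,0],[0,0,0,0],[0,0,0,0]]]'
python3 -c "
from h import *
go(529,-151.5,26.3,-83.8)"
```

```text
time: 8.0
tool_pos: [526.7, -146.3, 20.7]
tcp_rot: [179.5, 1.3, -83.7]
ft_force: [0.1, -0.3, 0.6]
finger_gap: 47.0
8.0 at [ 526.7 -146.3   20.7] [179.49   1.29 -83.73] F [ 0.1 -0.3  0.6] gap 47.0
units [ 0.26 -0.08 -0.29] turn 0.02
```

```bash
python3 -m pendant '[[[0.13,-0.05,-0.15,0],[0.12,-0.03,-0.13,0],[0.05,0,0,0],[0,0,0,0],[0,0,0,0],[0,0,0,0],[0,0,0,0],[0,0,0,0],[0,0,0,0],[0,0,0,0]]]'
python3 -c "
from h import *
go(529,-151.5,26.3,-83.8)"
```

```text
time: 8.83
tool_pos: [531.7, -154.2, 30.1]
tcp_rot: [179.8, 1.1, -83.8]
ft_force: [-1.4, 0.9, 0.1]
finger_gap: 46.9
8.8333 at [ 531.7 -154.2   30.1] [179.77   1.13 -83.76] F [-1.4  0.9  0.1] gap 46.9
units [-0.15  0.12  0.19] turn 0.01
```

```bash
python3 - <<'E'
from h import *
for i in range(6):
    s=sense();print(s['time'],s['tool_pos'].round(1),s['tcp_rot'].round(2),s['joint_pos'].round(2)); im=snapshot("wrist")
cv2.imwrite("pics/w7.png",im[:,:,::-1])
E
```

```text
8.8333 [ 531.7 -154.2   30.1] [179.77   1.13 -83.76] [-22.07  11.99 102.37   0.97  66.38  61.29]
8.8833 [ 531.7 -154.2   30.1] [179.77   1.13 -83.75] [-22.07  11.99 102.37   0.97  66.38  61.29]
8.9333 [ 531.7 -154.2   30. ] [179.77   1.13 -83.75] [-22.07  11.99 102.37   0.97  66.38  61.29]
8.9833 [ 531.8 -154.2   30.1] [179.77   1.13 -83.75] [-22.07  11.99 102.37   0.97  66.38  61.29]
9.0333 [ 531.8 -154.2   30.1] [179.77   1.13 -83.75] [-22.07  11.99 102.36   0.96  66.38  61.29]
9.0833 [ 531.8 -154.2   30.1] [179.77   1.13 -83.75] [-22.07  11.99 102.37   0.96  66.38  61.29]
```

View pics/w7.png

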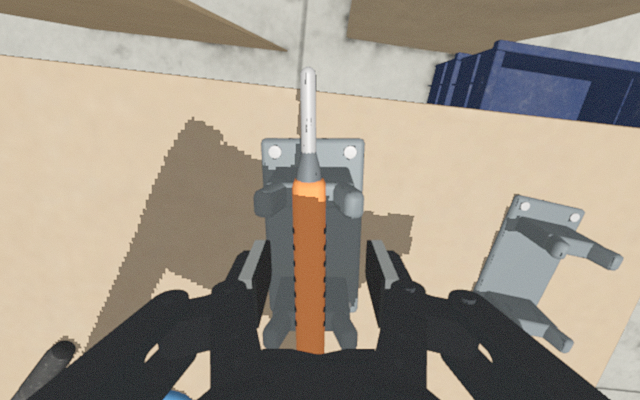

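```bash
python3 -m pendant '[[[-0.12,0.05,0.13,0],[0,0,0,0],[0,0,0,0],[0,0,0,0],[0,0,0,0],[0,0,0,0],[0,0,0,0],[0,0,0,0],[0,0,0,0],[0,0,0,0]]]'
python3 -c "
from h import *
go(529,-151.5,26.3,-83.8)"
```

```text
time: 9.97
tool_pos: [530.3, -151.6, 27.1]
tcp_rot: [179.8, 1.1, -83.8]
ft_force: [0.4, 0.9, 0.3]
finger_gap: 47.4
9.9667 at [ 530.3 -151.6   27.1] [179.76   1.13 -83.75] F [0.4 0.9 0.3] gap 47.4
units [-0.01  0.06  0.04] turn 0.01
```

```bash
python3 -m pendant '[[[0,0,0,0],[0,0,0,0],[0,0,0,0],[0,0,0,0],[0,0,0,0],[0,0,0,0],[0,0,0,0],[0,0,0,0],[0,0,0,0],[0,0,0,0]]]' -1 50
python3 - <<'E'
from h import *
go(529,-151.5,26.3,-83.8)
s=sense();im=snapshot("wrist")
np.save('w8.npy',np.r_[s['tool_pos'],s['tcp_rot']])
cv2.imwrite("pics/w8.png",im[:,:,::-1])
E
```

```text
time: 10.8
tool_pos: [530.5, -151.6, 27.4]
tcp_rot: [179.8, 1.1, -83.8]
ft_force: [0.3, 0.3, 0.1]
finger_gap: 12.9
10.8 at [ 530.5 -151.6   27.4] [179.78   1.12 -83.75] F [0.3 0.3 0.1] gap 12.9
units [-0.01  0.07  0.05] turn 0.01
```

View pics/w8.png

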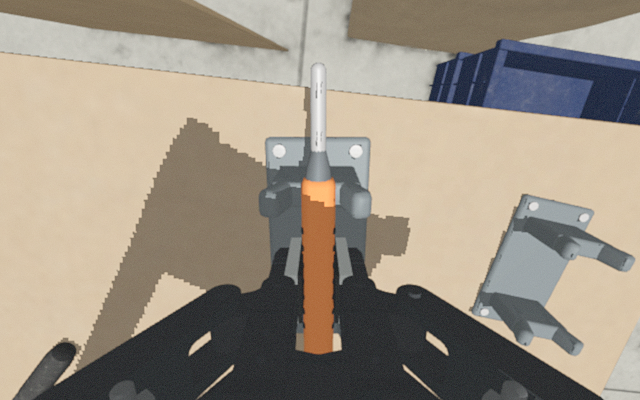

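```bash
python3 - <<'E'
from h import *
s=ld('w8.npy')
Rm=R.from_euler('xyz',s['tcp_rot'],degrees=True).as_matrix()
w=ray('wrist',(318.5,65),45,s);print(w,(Rm.T@(w-s['tool_pos'])))
P=[528.6,-151.6,45];a=np.radians(6.2);w2=np.array(P)+90*np.array([np.cos(a),np.sin(a),0]);print(w2,Rm.T@(w2-s['tool_pos']),proj('wrist',w2,s))
E
```

```text
[ 617.89138313 -142.91879584   45.        ] [  0.49711967 -87.80162188 -17.97531739]
[ 618.07358676 -141.88005799   45.        ] [ -0.51541439 -88.09589706 -17.95657233] [[315.76751397  64.15044726]]
```

```bash
python3 -m pendant '[[[0,0,-0.2,0],[0,0,-0.4,0],[0,0,-0.6,0],[0,0,-0.8,0],[0,0,-0.8,0],[0,0,-0.5,-0.5],[-0.5,0,0,-1],[-0.5,0,0,-1],[-0.5,0,0,-1],[-0.3,0,0,-1]]]'
python3 -m pendant '[[[0,0,0,-1],[0,0,0,-1],[0,0,0,-1],[0,0,0,-1],[0,0,0,-1],[0,0,0,-1],[0,0,0,-1],[0,0,0,-1],[0,0,0,-1],[0,0,0,-1]]]'
python3 - <<'E'
from h import *
go(525,0,40,3.6)
cv2.imwrite("pics/w9.png",snapshot("wrist")[:,:,::-1])
go(525,0,40,3.6)
E
```

```text
time: 11.68
tool_pos: [523.6, -119.3, 107.4]
tcp_rot: [-179.5, 0.8, -62.5]
ft_force: [0.3, -0.4, 0.3]
finger_gap: 12.9
time: 12.52
tool_pos: [527.1, -118.8, 123.2]
tcp_rot: [-179.1, -0.6, -14.2]
ft_force: [0.2, -0.3, -0.5]
finger_gap: 13.3
12.5167 at [ 527.1 -118.8  123.2] [-179.12   -0.58  -14.2 ] F [ 0.2 -0.3 -0.5] gap 13.3
units [-1.6  -5.67  4.23] turn -3.88
12.5667 at [ 527.3 -118.9  123.5] [-179.13   -0.62  -13.85] F [-0.1 -0.5 -0.7] gap 13.1
units [-1.58 -5.68  4.24] turn -3.81
```

View pics/w9.png

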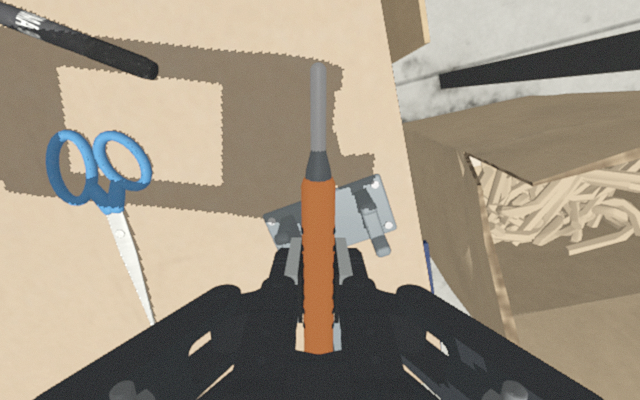

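```bash
python3 -m pendant '[[[0,-0.3,0,-0.9],[0,-0.5,0,-0.9],[0,-0.6,0,-0.9],[0,-0.6,0.2,-0.7],[0,-0.7,0.3,-0.2],[0,-0.7,0.5,0],[0,-0.6,0.7,0],[0,-0.5,0.7,0],[0,-0.3,0.6,0],[0,-0.2,0.5,0]]]'
python3 - <<'E'
from h import *
im=snapshot("wrist")
go(525,-10,35,3.6)
im=snapshot("wrist")
go(525,-10,35,3.6)
cv2.imwrite("pics/w10.png",im[:,:,::-1])
E
```

```text
time: 13.4
tool_pos: [537.3, -17.3, 67.3]
tcp_rot: [-179.6, -1.9, 2.3]
ft_force: [0.5, 0.1, -0.7]
finger_gap: 13.0
13.45 at [536.  -16.6  65. ] [-179.58   -1.7     2.27] F [-1.8 -0.2 -1.6] gap 12.8
units [-0.58 -0.34  1.49] turn -0.29
13.5 at [535.9 -17.3  65.8] [-179.6    -1.66    2.3 ] F [-0.3 -0.4 -0.7] gap 13.0
units [-0.57 -0.38  1.52] turn -0.28
```

View pics/w10.png

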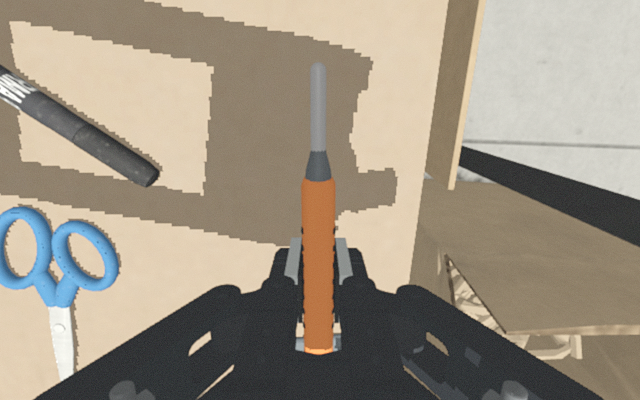

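```bash
cat >> h.py <<'E'
TIP=np.array([0,-88,-18.])
def gotip(tip,yaw=3.6):
    s=sense();Rm=R.from_euler('xyz',s['tcp_rot'],degrees=True).as_matrix()
    now=s['tool_pos']+Rm@TIP
    print(s['time'],'tcp',s['tool_pos'].round(1),s['tcp_rot'].round(2),'tip',now.round(1),'F',s['ft_force'].round(1),'gap',round(s['finger_gap'],1))
    E=s['tcp_rot'].copy();E[2]=yaw
    R2=R.from_euler('xyz',E,degrees=True).as_matrix()
    print('units',(Rm.T@(np.array(tip)-R2@TIP-s['tool_pos'])/20).round(2),'turn',round(-np.radians(yaw-s['tcp_rot'][2])/.08,2))
E
python3 -c "
from h import *
gotip([518.4+.063*14,119.6-14,50])"
```

```text
13.5 tcp [535.9 -17.3  65.8] [-179.6    -1.66    2.3 ] tip [531.8  70.5  84.4] F [-0.3 -0.4 -0.7] gap 13.0
units [-0.51 -1.77  1.72] turn -0.28
```

```bash
python3 -m pendant '[[[-0.1,-0.2,0.3,-0.1],[-0.1,-0.2,0.3,-0.1],[-0.1,-0.2,0.3,0],[-0.1,-0.2,0.3,0],[0,-0.2,0.2,0],[0,-0.2,0.1,0],[0,-0.2,0,0],[0,-0.1,0,0],[0,0,0,0],[0,0,0,0]]]'
python3 - <<'E'
from h import *
gotip([518.4+.063*14,119.6-14,50])
s=sense();im=snapshot("wrist");np.save('w11.npy',np.r_[s['tool_pos'],s['tcp_rot']])
cv2.imwrite("pics/w11.png",im[:,:,::-1])
a=snapshot("scene")[:,:,::-1];b=snapshot("side")[:,:,::-1]
cv2.imwrite("pics/s11.png",cv2.resize(a[130:250,240:400],(800,600),interpolation=cv2.INTER_CUBIC))
cv2.imwrite("pics/d11.png",b)
E
```

```text
time: 14.33
tool_pos: [527.8, 13.6, 35.0]
tcp_rot: [-179.7, -1.8, 3.1]
ft_force: [1.1, -0.1, -0.6]
finger_gap: 12.9
14.3333 tcp [527.8  13.6  35. ] [-179.69   -1.81    3.15] tip [522.4 101.4  53.4] F [ 1.1 -0.1 -0.6] gap 12.9
units [-0.12 -0.22  0.17] turn -0.1
```

View pics/w11.png

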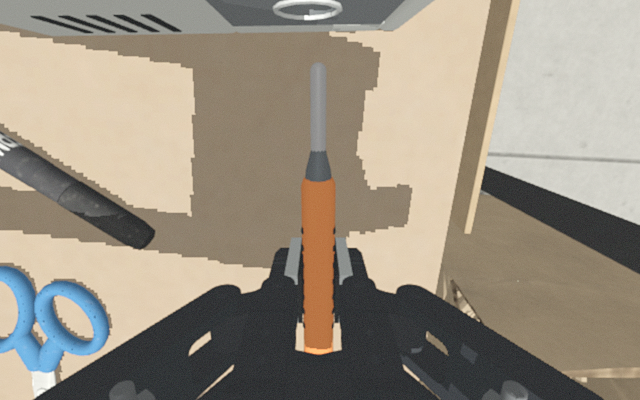

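View pics/s11.png

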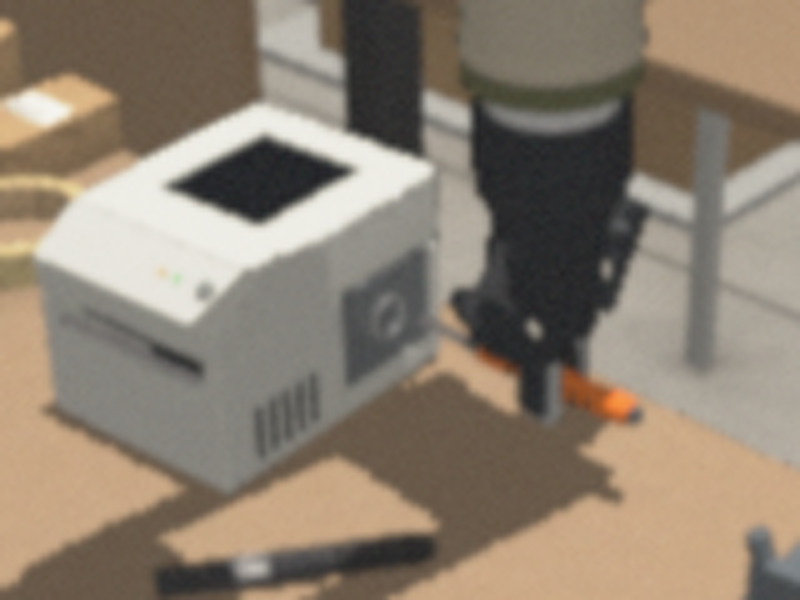

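View pics/d11.png

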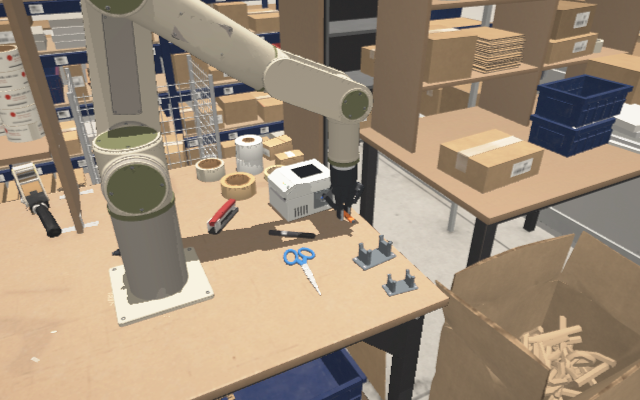

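```bash
python3 - <<'E'
import cv2
a=cv2.imread("pics/w11.png")
cv2.imwrite("pics/w11a.png",cv2.resize(a[0:80,190:420],(800,278),interpolation=cv2.INTER_CUBIC))
cv2.imwrite("pics/w11c.png",cv2.resize(a[0:60,0:230],(800,208),interpolation=cv2.INTER_CUBIC))
E
```

```text
(no output)
```

View pics/w11a.png

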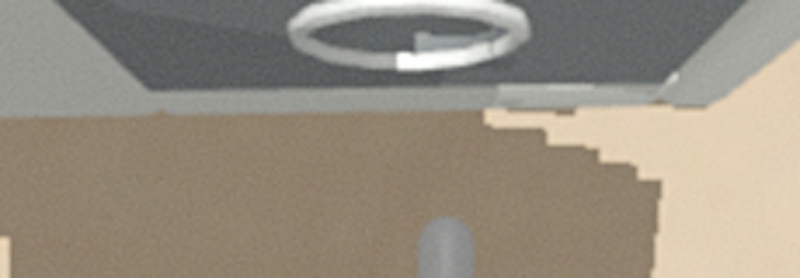

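View pics/w11c.png

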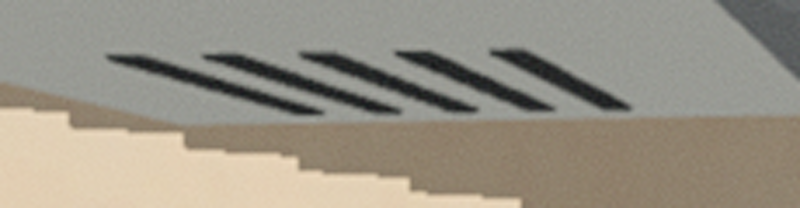

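```bash
python3 - <<'E'
from h import *
s=ld('w11.npy')
f=ray('wrist',(50.3,35.9),0,s);r=ray('wrist',(391.3,30.8),0,s);b=ray('wrist',(307.6,9.8),50,s);t=ray('wrist',(318,65),53.4,s)
d=r-f;yaw=np.degrees(np.arctan2(d[1],d[0]));print(f,r,np.linalg.norm(d),yaw)
n=np.array([-np.sin(np.radians(yaw)),np.cos(np.radians(yaw)),0]);u=np.array([n[1],-n[0],0])
print('b',b,'face dist',(b-f)@n,'along',(b-f)@u-85);print('tip',t)
E
```

```text
[389.36997249 111.05560317   0.        ] [561.58907102 123.79658267   0.        ] 172.68975203479633 4.231103809297033
b [518.50462916 118.93273893  50.        ] face dist -1.671835129941448 along 44.36388131245607
tip [523.19981373 100.24008406  53.4       ]
```

```bash
sed -i 's/^TIP=.*/TIP=np.array([0.4,-88,-17.8])/' h.py; python3 -c "
from h import *
gotip([518.5+.07*14,120-14,50],4.0)"
```

```text
14.4833 tcp [527.9  13.3  35. ] [-179.69   -1.82    3.12] tip [522.9 101.1  53.3] F [-0.3 -0.1 -0.7] gap 13.0
units [-0.1  -0.25  0.16] turn -0.19
```

```bash
python3 -m pendant '[[[-0.1,-0.2,0.16,-0.19],[0,0,0,0],[0,0,0,0],[0,0,0,0],[0,0,0,0],[0,0,0,0],[0,0,0,0],[0,0,0,0],[0,0,0,0],[0,0,0,0]]]'
python3 -c "
from h import *
gotip([518.5+.07*14,120-14,50],4.0)"
```

```text
time: 15.32
tool_pos: [526.0, 17.0, 31.9]
tcp_rot: [-179.7, -1.9, 4.0]
ft_force: [0.0, -0.1, -0.1]
finger_gap: 13.0
15.3167 tcp [526.   17.   31.9] [-179.74   -1.88    4.04] tip [519.6 104.7  50.1] F [ 0.  -0.1 -0.1] gap 13.0
units [-0.01 -0.07  0.01] turn 0.01
```

```bash
python3 -m pendant '[[[0,-0.15,0,0],[0,-0.2,0,0],[0,-0.2,0,0],[0,-0.2,0,0],[0,-0.1,0,0],[0,0,0,0],[0,0,0,0],[0,0,0,0],[0,0,0,0],[0,0,0,0]]]'
python3 -c "
from h import *
gotip([518.5-.07*15,120+15,50],4.0)"
```

```text
time: 16.15
tool_pos: [524.7, 36.3, 32.1]
tcp_rot: [-179.7, -1.9, 4.1]
ft_force: [0.4, 0.1, 0.1]
finger_gap: 12.8
16.15 tcp [524.7  36.3  32.1] [-179.73   -1.88    4.08] tip [518.2 124.   50.3] F [0.4 0.1 0.1] gap 12.8
units [-0.01 -0.55  0.02] turn 0.02
```

```bash
python3 -m pendant '[[[0,-0.1,0,0],[0,-0.1,0,0],[0,-0.1,0,0],[0,-0.1,0,0],[0,-0.05,0,0],[0,-0.05,0,0],[0,-0.05,0,0],[0,-0.05,0,0],[0,-0.05,0,0],[0,-0.05,0,0]]]'
python3 -c "
from h import *
gotip([518.5-.07*15,120+15,50],4.0)"
```

```text
time: 16.98
tool_pos: [524.0, 47.7, 32.3]
tcp_rot: [179.9, -1.9, 4.0]
ft_force: [-0.1, -8.8, 1.0]
finger_gap: 12.7
16.9833 tcp [524.   47.7  32.3] [179.93  -1.88   4.05] tip [517.6 135.5  50. ] F [-0.1 -8.8  1. ] gap 12.7
units [-0.01  0.03 -0.  ] turn 0.01
```

```bash
python3 -m pendant '[[[0,-0.05,0,0],[0,-0.05,0,0],[0,-0.05,0,0],[0,-0.05,0,0],[0,-0.05,0,0],[0,-0.05,0,0],[0,-0.05,0,0],[0,-0.05,0,0],[0,-0.05,0,0],[0,-0.05,0,0]]]'
python3 -c "
from h import *
gotip([518.5-.07*15,120+15,50],4.0)"
```

```text
time: 17.82
tool_pos: [524.0, 47.4, 33.4]
tcp_rot: [179.0, -1.8, 4.0]
ft_force: [-0.1, -6.0, 0.6]
finger_gap: 13.3
17.8167 tcp [524.   47.4  33.4] [178.96  -1.83   3.99] tip [517.7 135.4  49.6] F [-0.1 -6.   0.6] gap 13.3
units [-0.01  0.02 -0.02] turn -0.0
```

```bash
python3 -m pendant '[[[0,-0.06,0,0],[0,-0.06,0,0],[0,-0.06,0,0],[0,-0.06,0,0],[0,-0.06,0,0],[0,-0.06,0,0],[0,-0.06,0,0],[0,-0.06,0,0],[0,-0.06,0,0],[0,-0.06,0,0]]]'
python3 - <<'E'
from h import *
gotip([518.5-.07*15,120+15,50],4.0)
s=sense();im=snapshot("wrist");np.save('w12.npy',np.r_[s['tool_pos'],s['tcp_rot']])
cv2.imwrite("pics/w12.png",im[:,:,::-1])
gotip([518.5-.07*15,120+15,50],4.0)
E
```

```text
time: 18.65
tool_pos: [523.9, 47.1, 34.9]
tcp_rot: [177.8, -1.7, 3.9]
ft_force: [-1.1, -9.8, 0.3]
finger_gap: 12.9
18.65 tcp [523.9  47.1  34.9] [177.83  -1.75   3.92] tip [517.8 135.5  49.4] F [-1.1 -9.8  0.3] gap 12.9
units [-0.01  0.02 -0.03] turn -0.02
18.7 tcp [524.   47.1  35. ] [177.82  -1.75   3.93] tip [517.8 135.5  49.4] F [ -1.3 -10.    1.5] gap 13.0
units [-0.01  0.03 -0.03] turn -0.02
```

View pics/w12.png

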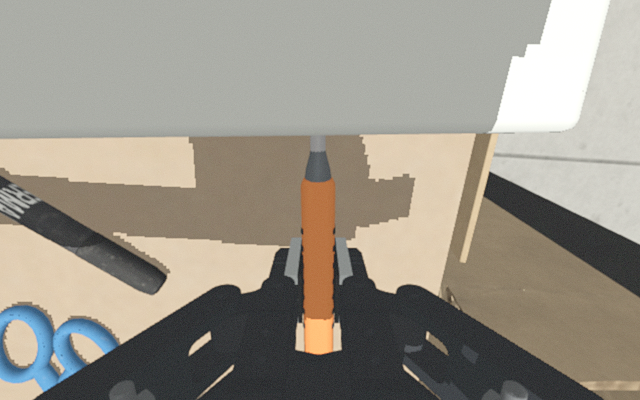

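```bash
python3 -m pendant '[[[0,0.1,0,0],[0,0.2,0,0],[0,0.3,0,0],[0,0.3,0,0],[0,0.3,0,0],[0,0.3,0,0],[0,0.4,-0.1,0],[0,0.5,-0.3,0],[0,0.5,-0.5,0],[0,0.4,-0.5,0]]]'
python3 - <<'E'
from h import *
gotip([518.5,80,120],4.0)
s=sense();im=snapshot("wrist");np.save('w13.npy',np.r_[s['tool_pos'],s['tcp_rot']])
cv2.imwrite("pics/w13.png",im[:,:,::-1])
a=snapshot("scene")[:,:,::-1]
cv2.imwrite("pics/s13.png",cv2.resize(a[130:250,240:400],(800,600),interpolation=cv2.INTER_CUBIC))
gotip([518.5,80,120],4.0)
E
```

```text
time: 19.53
tool_pos: [525.5, -21.9, 65.1]
tcp_rot: [178.0, -1.5, 4.0]
ft_force: [1.2, 0.7, 0.5]
finger_gap: 13.0
19.5333 tcp [525.5 -21.9  65.1] [177.98  -1.48   3.99] tip [519.4  66.4  79.8] F [1.2 0.7 0.5] gap 13.0
units [ 0.06 -0.61 -2.03] turn -0.0
19.6333 tcp [527.7 -22.5  67.2] [177.92  -1.76   3.91] tip [521.6  65.9  81.8] F [ 0.5 -0.2 -0.1] gap 12.8
units [-0.04 -0.64 -1.94] turn -0.02
```

View pics/w13.png

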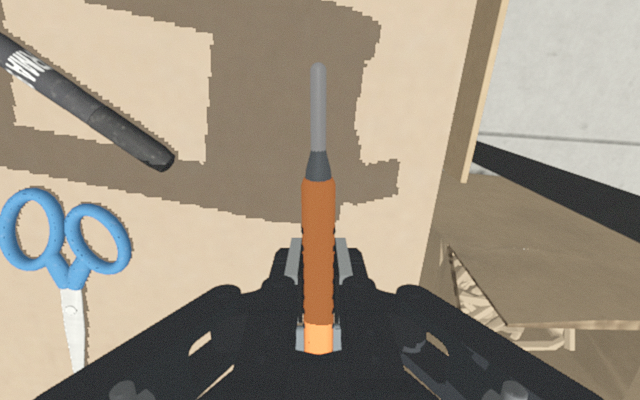

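View pics/s13.png

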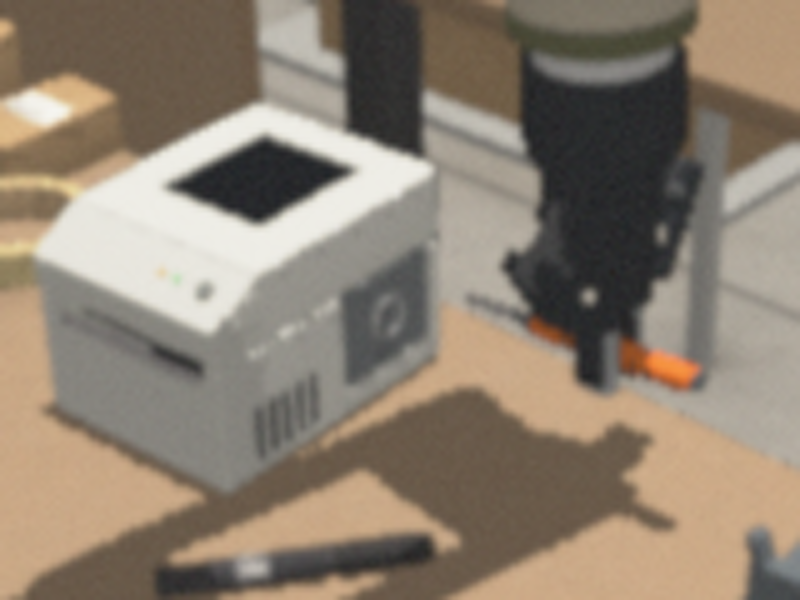

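```bash
python3 -m pendant '[[[0,0.3,-0.5,0],[0,0.5,-0.7,0],[0,0.7,-0.7,0],[0,0.8,-0.5,0],[0,0.8,-0.3,0],[0,0.8,0,0.5],[0,0.6,0,1],[0,0.3,0,1],[0,0,0,1],[0,0,0,1]]]'
python3 -m pendant '[[[0,0,0,1],[0,0,0,1],[0,0,0,1],[0,0,0,1],[0,0,0,1],[0,0,0,1],[0,0,0,1],[0,0,0,1],[0,0,0,0.8],[0,0,0,0.5]]]'
python3 -c "
from h import *
go(530.5,-151.6,90,-83.75)"
```

```text
time: 20.47
tool_pos: [532.6, -122.3, 136.2]
tcp_rot: [178.7, -2.8, -17.3]
ft_force: [-0.8, 0.3, -0.5]
finger_gap: 12.7
time: 21.3
tool_pos: [533.4, -123.2, 144.1]
tcp_rot: [-178.7, -3.0, -62.2]
ft_force: [-0.3, 0.1, -0.6]
finger_gap: 12.8
21.3 at [ 533.4 -123.2  144.1] [-178.72   -3.02  -62.24] F [-0.3  0.1 -0.6] gap 12.8
units [1.05 0.85 2.75] turn 4.69
```

```bash
python3 -m pendant '[[[0.1,0.1,0.1,1],[0.1,0.1,0.1,1],[0.1,0.1,0.2,1],[0.1,0.1,0.2,0.8],[0.1,0.1,0.2,0.4],[0.1,0.1,0.2,0],[0.1,0.1,0.2,0],[0.1,0,0.1,0],[0,0,0.1,0],[0,0,0,0]]]'
python3 - <<'E'
from h import *
s=sense();im=snapshot("wrist");np.save('w14.npy',np.r_[s['tool_pos'],s['tcp_rot']])
go(530.5,-151.6,90,-83.75)
cv2.imwrite("pics/w14.png",im[:,:,::-1])
a=snapshot("side")[:,:,::-1]
cv2.imwrite("pics/d14.png",cv2.resize(a[150:300,280:480],(800,600),interpolation=cv2.INTER_CUBIC))
go(530.5,-151.6,90,-83.75)
E
```

```text
time: 22.13
tool_pos: [526.1, -144.3, 121.3]
tcp_rot: [-177.5, -2.5, -82.2]
ft_force: [-0.6, -0.3, -0.6]
finger_gap: 12.8
22.1833 at [ 526.2 -144.3  121.6] [-177.48   -2.5   -82.24] F [-0.8 -0.6 -0.3] gap 12.7
units [ 0.32 -0.09  1.6 ] turn 0.33
22.2333 at [ 526.4 -144.3  121.8] [-177.46   -2.51  -82.25] F [ 0.8 -0.5  0.4] gap 13.2
units [ 0.32 -0.08  1.61] turn 0.33
```

View pics/w14.png

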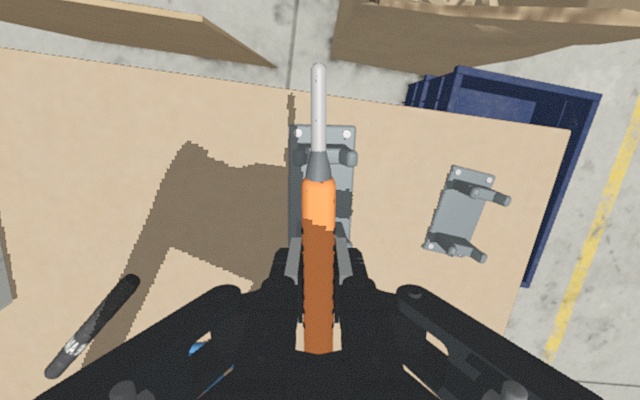

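View pics/d14.png

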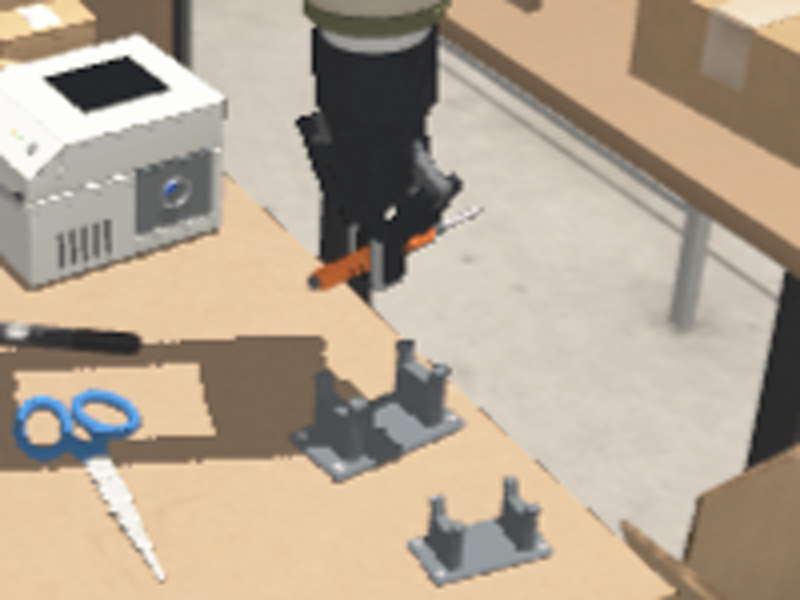

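```bash
cat >> h.py <<'E'
ORI=np.array([0.1,2.,-17.8])
def goori(o,yaw=-83.75):
    s=sense();Rm=R.from_euler('xyz',s['tcp_rot'],degrees=True).as_matrix()
    f=lambda L:(s['tool_pos']+Rm@np.array(L)).round(1)
    print(s['time'],'tcp',s['tool_pos'].round(1),s['tcp_rot'].round(2),'ori',f(ORI),'tip',f(TIP),'rear',f(ORI+[0,47,0]),'F',s['ft_force'].round(1),'gap',round(s['finger_gap'],1))
    E=s['tcp_rot'].copy();E[2]=yaw
    R2=R.from_euler('xyz',E,degrees=True).as_matrix()
    print('units',(Rm.T@(np.array(o)-R2@ORI-s['tool_pos'])/20).round(2),'turn',round(-np.radians(yaw-s['tcp_rot'][2])/.08,2))
E
python3 -c "
from h import *
goori([528.6,-151.6,75])"
```

```text
22.2333 tcp [ 526.4 -144.3  121.8] [-177.46   -2.51  -82.25] ori [ 523.5 -144.   139.4] tip [ 612.6 -132.   143.4] rear [ 477.  -150.5  137.4] F [ 0.8 -0.5  0.4] gap 13.2
units [ 0.27 -0.06  3.24] turn 0.33
```

```bash
python3 -m pendant '[[[0.1,-0.02,0.3,0.15],[0.1,-0.02,0.4,0.15],[0.07,0,0.5,0],[0,0,0.5,0],[0,0,0.5,0],[0,0,0.3,0],[0,0,0.1,0],[0,0,0,0],[0,0,0,0],[0,0,0,0]]]'
python3 -c "
from h import *
goori([528.6,-151.6,64])"
```

```text
time: 23.07
tool_pos: [529.9, -151.4, 62.7]
tcp_rot: [-177.6, -2.3, -83.7]
ft_force: [0.3, -0.5, -0.9]
finger_gap: 13.3
23.0667 tcp [ 529.9 -151.4   62.7] [-177.56   -2.35  -83.7 ] ori [ 527.1 -151.1   80.4] tip [ 616.4 -141.4   84.2] rear [ 480.4 -156.3   78.4] F [ 0.3 -0.5 -0.9] gap 13.3
units [-0.   -0.04  0.82] turn 0.01
```

```bash
python3 -m pendant '[[[0,-0.04,0.2,0],[0,0,0.2,0],[0,0,0.2,0],[0,0,0.1,0],[0,0,0,0],[0,0,0,0],[0,0,0,0],[0,0,0,0],[0,0,0,0],[0,0,0,0]]]'
python3 - <<'E'
from h import *
s=sense();im=snapshot("wrist");np.save('w15.npy',np.r_[s['tool_pos'],s['tcp_rot']])
goori([528.6,-151.6,47])
cv2.imwrite("pics/w15.png",im[:,:,::-1])
E
```

```text
time: 23.9
tool_pos: [533.1, -152.4, 49.5]
tcp_rot: [-177.4, -2.4, -83.7]
ft_force: [0.2, -0.0, -0.7]
finger_gap: 12.4
23.95 tcp [ 533.1 -152.4   49.6] [-177.35   -2.45  -83.7 ] ori [ 530.2 -152.    67.2] tip [ 619.6 -142.3   71.4] rear [ 483.6 -157.3   65.1] F [ 0.1 -0.1 -0.6] gap 13.0
units [-0.07  0.13  1.  ] turn 0.01
```

View pics/w15.png

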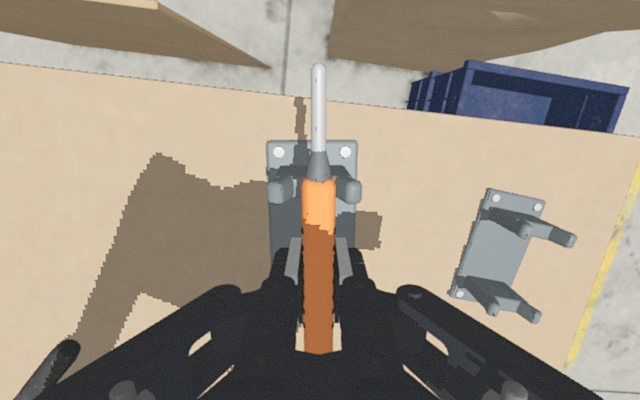

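```bash
python3 - <<'E'
from h import *
s=ld('w15.npy')
for c in ([531,-151.5],[531,-150.5]):
    p=c+[np.radians(6.2)]
    print(proj('wrist',T(p,[(55,28,6),(55,-28,6),(34,0,54),(34,28,54),(34,-28,54)]),s).round(1).tolist())
E
python3 -c "
import cv2
a=cv2.imread('pics/w15.png');cv2.imwrite('pics/w15a.png',cv2.resize(a[120:250,240:390],(692,600),interpolation=cv2.INTER_CUBIC))"
```

```text
[[265.6, 141.3], [359.0, 141.1], [315.4, 195.8], [255.2, 196.4], [374.7, 195.2]]
[[263.9, 141.1], [357.4, 140.9], [313.3, 195.6], [253.1, 196.2], [372.6, 195.0]]
```

View pics/w15a.png

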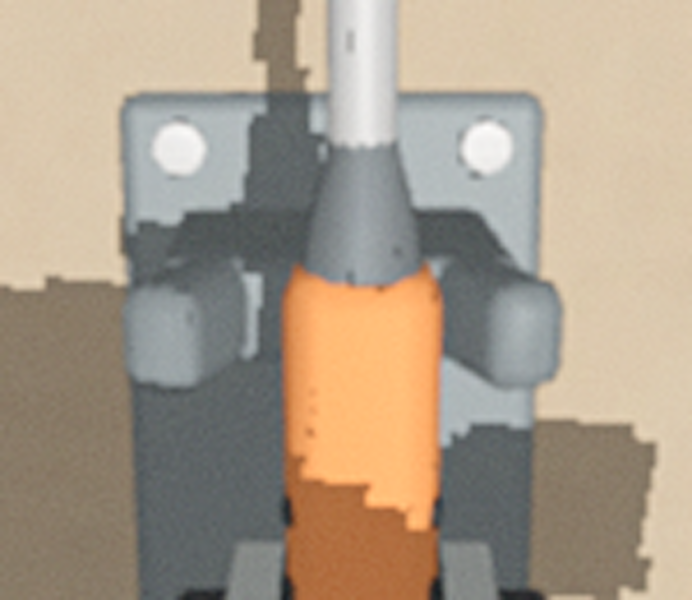

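```bash
python3 -m pendant '[[[-0.06,0.1,0.15,0],[0,0.02,0.2,0],[0,0,0.2,0],[0,0,0.15,0],[0,0,0.1,0],[0,0,0,0],[0,0,0,0],[0,0,0,0],[0,0,0,0],[0,0,0,0]]]'
python3 -c "
from h import *
goori([528.6,-151.3,46.5])"
```

```text
time: 24.78
tool_pos: [530.9, -151.9, 31.2]
tcp_rot: [-177.4, -2.4, -83.7]
ft_force: [-0.2, -0.1, -0.5]
finger_gap: 13.0
24.7833 tcp [ 530.9 -151.9   31.2] [-177.39   -2.43  -83.69] ori [ 528.  -151.6   48.9] tip [ 617.4 -141.8   53. ] rear [ 481.4 -156.8   46.7] F [-0.2 -0.1 -0.5] gap 13.0
units [-0.01 -0.02  0.12] turn 0.01
```

```bash
python3 -m pendant '[[[0,0,0.1,0],[0,0,0,0],[0,0,0,0],[0,0,0,0],[0,0,0,0],[0,0,0,0],[0,0,0,0],[0,0,0,0],[0,0,0,0],[0,0,0,0]]]'
python3 - <<'E'
from h import *
goori([528.6,-151.3,46.5])
a=snapshot("side")[:,:,::-1]
cv2.imwrite("pics/d16.png",cv2.resize(a[200:300,320:453],(798,600),interpolation=cv2.INTER_CUBIC))
E
```

```text
time: 25.62
tool_pos: [531.6, -152.2, 29.7]
tcp_rot: [-177.3, -2.5, -83.7]
ft_force: [-1.2, -0.0, -0.8]
finger_gap: 13.1
25.6167 tcp [ 531.6 -152.2   29.7] [-177.32   -2.46  -83.69] ori [ 528.7 -151.8   47.4] tip [ 618.1 -142.1   51.6] rear [ 482.  -157.1   45.2] F [-1.2 -0.  -0.8] gap 13.1
units [-0.03  0.    0.04] turn 0.01
```

View pics/d16.png

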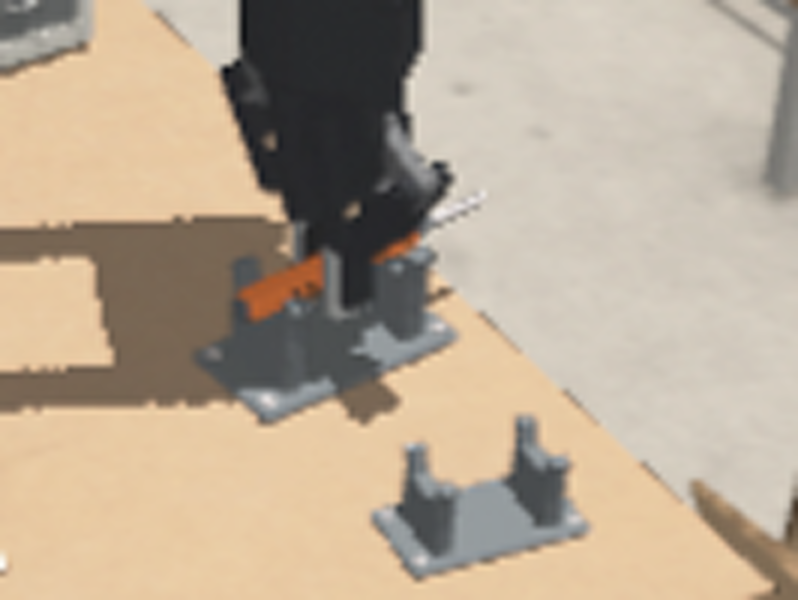

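```bash
python3 -m pendant '[[[0,0,0.04,0],[0,0,0,0],[0,0,0,0],[0,0,0,0],[0,0,0,0],[0,0,0,0],[0,0,0,0],[0,0,0,0],[0,0,0,0],[0,0,0,0]]]'
python3 -m pendant '[[[0,0,0,0],[0,0,0,0],[0,0,0,0],[0,0,0,0],[0,0,0,0],[0,0,0,0],[0,0,0,0],[0,0,0,0],[0,0,0,0],[0,0,0,0]]]' -0.1 20
python3 - <<'E'
from h import *
cv2.imwrite("pics/w17.png",snapshot("wrist")[:,:,::-1])
E
```

```text
time: 26.5
tool_pos: [531.7, -152.2, 29.3]
tcp_rot: [-177.3, -2.5, -83.7]
ft_force: [-0.7, 0.3, 0.3]
finger_gap: 13.1
time: 27.33
tool_pos: [531.9, -152.4, 29.2]
tcp_rot: [-177.3, -2.5, -83.7]
ft_force: [-0.9, 1.1, 0.2]
finger_gap: 38.6
```

View pics/w17.png

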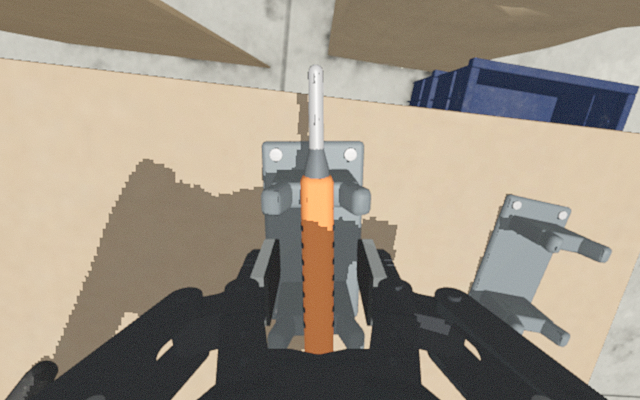

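```bash
python3 -m pendant '[[[0,0,-0.2,0],[0,0,-0.3,0],[0,0,-0.5,0],[0,0,-0.8,0],[0,0,-1,0],[0,0,-1,0],[0,0,-1,0],[0,0,-0.6,0],[0,0,-0.3,0],[0,0,0,0]]]'
python3 - <<'E'
from h import *
s=sense();np.save('w18.npy',np.r_[s['tool_pos'],s['tcp_rot']])
cv2.imwrite("pics/w18.png",snapshot("wrist")[:,:,::-1])
a=snapshot("side")[:,:,::-1]
cv2.imwrite("pics/d18.png",cv2.resize(a[150:300,260:460],(800,600),interpolation=cv2.INTER_CUBIC))
E
```

```text
time: 28.22
tool_pos: [525.5, -147.6, 155.0]
tcp_rot: [-177.2, -2.5, -83.7]
ft_force: [0.2, 0.1, -1.2]
finger_gap: 38.2
```

View pics/w18.png

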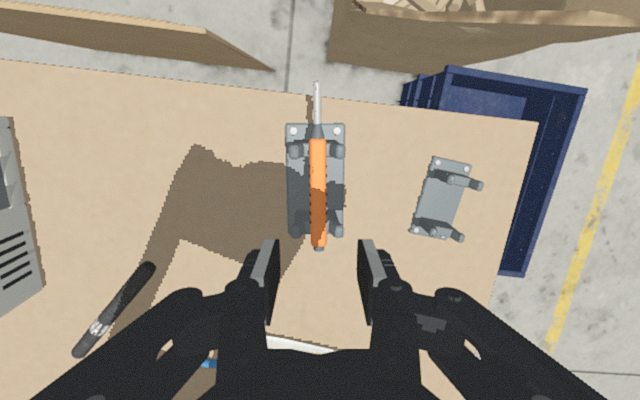

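View pics/d18.png

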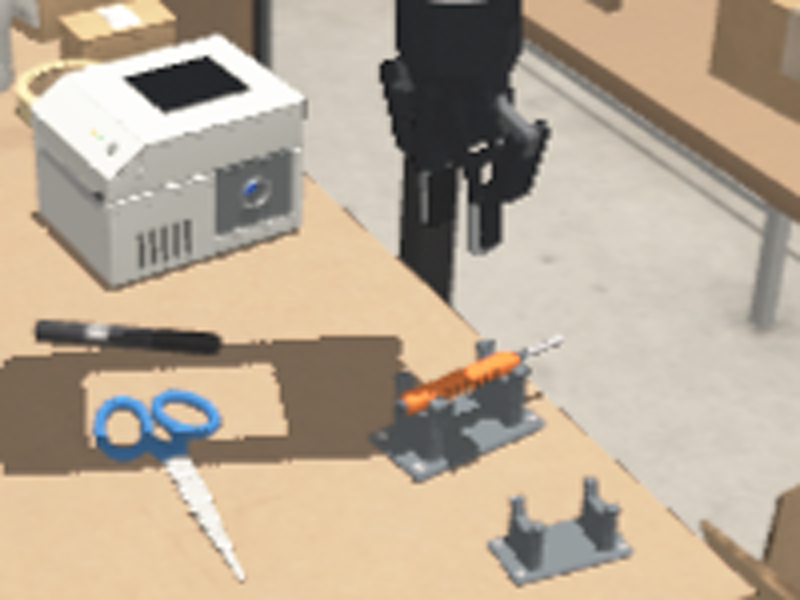

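```bash
python3 - <<'E'
from h import *
from scipy.optimize import least_squares
s=ld('w18.npy')
for p in ([528.6,-151.5,np.radians(6.2)],):
    print(proj('wrist',T(p,[(90,0,45),(47,7,50.5),(47,-7,50.5),(-47,7,50.5),(-47,-7,50.5)]),s).round(1).tolist())
a=cv2.imread('pics/w18.png');cv2.imwrite('pics/w18a.png',cv2.resize(a[70:260,250:390],(442,600),interpolation=cv2.INTER_CUBIC))
b=snapshot("scene")[:,:,::-1];cv2.imwrite("pics/s18.png",cv2.resize(b[130:250,220:380],(800,600),interpolation=cv2.INTER_CUBIC))
E
```

```text
[[316.9, 82.1], [308.3, 139.0], [326.0, 138.9], [309.0, 249.0], [325.1, 248.7]]
```

View pics/w18a.png

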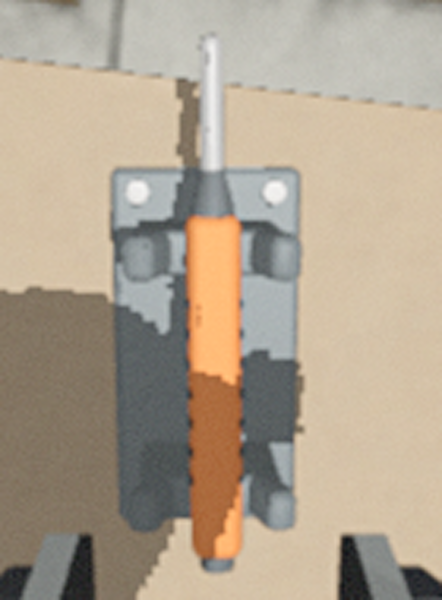

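View pics/s18.png

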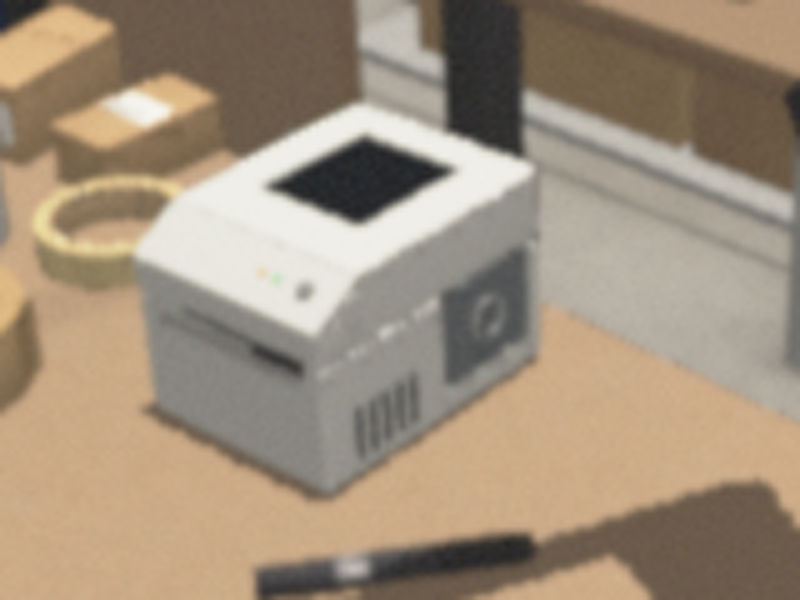

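```bash
python3 -c "
from h import *
s=sense();print(s['time'],abs(s['qd']).max(),s['ft_force'])
print(hand_in())"
```

```text
28.3667 0.9640571990613959 [-0.42366304 -0.26862913 -0.71343608]
the job is handed in; nothing more can be done
None
```

I shut the cover, pressed and held the calibration button with the stylus, laid the stylus back in the larger rest, and handed the job in at 28.4 s of the 59 s allowed.

- **Cover:** I pushed it down with the closed fingertips until it stopped. At the stop the fingertips were at z = 120.1 mm, the printer's shut height. The upward force there briefly read 48.7 N. That is more than the push needed and above the 40 N limit, which is worded for the arm and the gripper's body. Only the fingertips were meant to be in contact. Later pictures show the cover still shut.
- **Button:** The stylus tip pushed to its stop, about 15 mm inside the printer's side. The force read 6 to 10 N at the end of each move, above the 3.5 N full-travel spring, and I held it for about 1.7 s. After I pulled back, the blue cap showed again in its ring.
- **Stylus:** It lies in both cradles of the larger rest. In the last wrist picture the tip is within about 1 to 2 pixels of where its starting position projects.
- **Tool tilt:** The tool had tilted about 2.5° by the time I laid the stylus down, so one end dropped roughly 3 mm into its cradle when released. It settled level.
- **Bystanders:** I never moved the hand against the tape rolls, scissors or marker, and they looked undisturbed in the last pictures. I checked this by eye and did not measure them.
- **End state:** The hand is clear above the rest with force readings near zero.

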